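Shut the slide boxes and pack them into the covered rack

TASK

Three or four hinged slide boxes stand open on the bench. Fold every lid fully shut before its box goes into the blue rack, then set the boxes flat and crosswise in the rack's open front and slide them back under the clear cover until they stand in one tight row, the first flush against the back stop and each flush against its neighbour (the last of the row still shows in front of the cover). Leave the other things on the bench where they are.

Things in the scene. Friction and masses are not known exactly. Their poses are not given: they have to be found in the camera images.
- box_blue_mid (a point): Blue plastic box for microscope slides with a hinged lid; shut it is a block 46 mm (own x) by 96 mm (own y) by 36 mm high; the tray is 23 mm high, the lid 13 mm. The point is the centre of the shut block, 18 mm above its underside; z up. The lid's hinge runs along y at x = +23 mm, 23 mm above the underside. Smooth sides, about 0.15 kg. May be absent.
- box_blue_lid (a joint): angle of the blue box's lid, rad: 0 shut, 1.57 standing upright on the hinge, 1.75 at most. The hinge is stiff: the lid stays wherever it is left and closes under a push of about half a newton; the lid closes by swinging from the box's +x edge over towards its -x edge.
- box_green_mid (a point): Green plastic box for microscope slides with a hinged lid; shut it is a block 46 mm (own x) by 96 mm (own y) by 36 mm high; the tray is 23 mm high, the lid 13 mm. The point is the centre of the shut block, 18 mm above its underside; z up. The lid's hinge runs along y at x = +23 mm, 23 mm above the underside. Smooth sides, about 0.15 kg. May be absent.
- box_green_lid (a joint): angle of the green box's lid, rad: 0 shut, 1.57 standing upright on the hinge, 1.75 at most. The hinge is stiff: the lid stays wherever it is left and closes under a push of about half a newton; the lid closes by swinging from the box's +x edge over towards its -x edge.
- box_orange_mid (a point): Orange plastic box for microscope slides with a hinged lid; shut it is a block 46 mm (own x) by 96 mm (own y) by 36 mm high; the tray is 23 mm high, the lid 13 mm. The point is the centre of the shut block, 18 mm above its underside; z up. The lid's hinge runs along y at x = +23 mm, 23 mm above the underside. Smooth sides, about 0.15 kg. May be absent.
- box_orange_lid (a joint): angle of the orange box's lid, rad: 0 shut, 1.57 standing upright on the hinge, 1.75 at most. The hinge is stiff: the lid stays wherever it is left and closes under a push of about half a newton; the lid closes by swinging from the box's +x edge over towards its -x edge.
- box_yellow_mid (a point): Yellow plastic box for microscope slides with a hinged lid; shut it is a block 46 mm (own x) by 96 mm (own y) by 36 mm high; the tray is 23 mm high, the lid 13 mm. The point is the centre of the shut block, 18 mm above its underside; z up. The lid's hinge runs along y at x = +23 mm, 23 mm above the underside. Smooth sides, about 0.15 kg. May be absent.
- box_yellow_lid (a joint): angle of the yellow box's lid, rad: 0 shut, 1.57 standing upright on the hinge, 1.75 at most. The hinge is stiff: the lid stays wherever it is left and closes under a push of about half a newton; the lid closes by swinging from the box's +x edge over towards its -x edge.
- rack_stop (a point): fixed storage rack: aluminium floor plate 4 mm thick, straight lane 104 mm wide between blue side guides. Point on the lane's centre line, on the floor plate (4 mm above the worktop), at the inner face of the back stop; x along the lane from the open front to the stop, y across, z up. Boxes go across the lane (own y along rack y, either way round).
- rack_cover (a point): front edge (yellow) of the rack's fixed clear cover, middle of the edge, on its top face, 50 mm above the worktop; axes as rack_stop. The cover roofs the lane from here to the stop, 120 mm on, 42 mm free beneath.
- rack_bay (a point): middle of the rack's open front bay, on the floor plate, axes as rack_stop, 195 mm before the stop. The bay is open above, from the cover's edge to the front end 264 mm before the stop; side guides 28 mm high, no wall in front.
- bottle_green: small white bottle with a green cap, 33 mm across, 66 mm tall; a bystander. Origin at the centre of its underside
- label_roll: roll of white labels lying flat, 63 mm across, 26 mm high; a bystander. Origin at the centre of its underside
- lab_timer: white bench timer, 43x66x64 mm; a bystander. Origin at the centre of its underside
- pen_blue: blue and white pen lying flat, 139 mm long; a bystander. Origin at the centre of its underside
Not all that is in view belongs to the job. Of the things that look like the part that bears box_yellow_mid, the smaller one is meant.

How it is judged:
At the end, for the whole second after the job is handed in: Every box present is shut (under 0.1 rad), flat on the rack floor, square to the lane (0.1 rad), within 10 mm of its centre line, at rest; all in one row from the back stop, the gaps (at the stop and between boxes) under 7 mm in all ((x of box_blue_mid in the frame of rack_stop between -0.03 and -0.01 m or x of box_green_mid in the frame of rack_stop between -0.03 and -0.01 m or x of box_orange_mid in the frame of rack_stop between -0.03 and -0.01 m or x of box_yellow_mid in the frame of rack_stop between -0.03 and -0.01 m) and (x of box_blue_mid in the frame of rack_stop between -0.076 and -0.056 m or x of box_green_mid in the frame of rack_stop between -0.076 and -0.056 m or x of box_orange_mid in the frame of rack_stop between -0.076 and -0.056 m or x of box_yellow_mid in the frame of rack_stop between -0.076 and -0.056 m) and (x of box_blue_mid in the frame of rack_stop between -0.122 and -0.102 m or x of box_green_mid in the frame of rack_stop between -0.122 and -0.102 m or x of box_orange_mid in the frame of rack_stop between -0.122 and -0.102 m or x of box_yellow_mid in the frame of rack_stop between -0.122 and -0.102 m) and value of joint each of box_blue_lid, box_green_lid, box_orange_lid, box_yellow_lid below 0.1 rad and y of box_blue_mid in the frame of rack_stop between -0.01 and 0.01 m and z of each of box_blue_mid, box_green_mid, box_orange_mid, box_yellow_mid in the frame of rack_stop below 0.023 m and angle between each of box_blue_mid, box_green_mid, box_orange_mid, box_yellow_mid's own z axis and vertical below 0.1 rad and angle between the x axis of each of box_blue_mid, box_green_mid, box_orange_mid, box_yellow_mid and the x axis of rack_stop, either way round below 0.1 rad and linear speed of each of box_blue, box_green, box_orange, box_yellow below 0.02 m/s and (x of box_blue_mid in the frame of rack_stop between -0.03 and -0.01 m or x of box_blue_mid in the frame of rack_stop between -0.076 and -0.056 m or x of box_blue_mid in the frame of rack_stop between -0.122 and -0.102 m or x of box_blue_mid in the frame of rack_stop between -0.168 and -0.148 m) and y of box_green_mid in the frame of rack_stop between -0.01 and 0.01 m and (x of box_green_mid in the frame of rack_stop between -0.03 and -0.01 m or x of box_green_mid in the frame of rack_stop between -0.076 and -0.056 m or x of box_green_mid in the frame of rack_stop between -0.122 and -0.102 m or x of box_green_mid in the frame of rack_stop between -0.168 and -0.148 m) and y of box_orange_mid in the frame of rack_stop between -0.01 and 0.01 m and (x of box_orange_mid in the frame of rack_stop between -0.03 and -0.01 m or x of box_orange_mid in the frame of rack_stop between -0.076 and -0.056 m or x of box_orange_mid in the frame of rack_stop between -0.122 and -0.102 m or x of box_orange_mid in the frame of rack_stop between -0.168 and -0.148 m) and y of box_yellow_mid in the frame of rack_stop between -0.01 and 0.01 m and (x of box_yellow_mid in the frame of rack_stop between -0.03 and -0.01 m or x of box_yellow_mid in the frame of rack_stop between -0.076 and -0.056 m or x of box_yellow_mid in the frame of rack_stop between -0.122 and -0.102 m or x of box_yellow_mid in the frame of rack_stop between -0.168 and -0.148 m)); the robot touches nothing.
It fails at once if the blue box is in the rack with its lid open (more than 0.35 rad) (value of joint box_blue_lid above 0.35 rad and x of box_blue_mid in the frame of rack_stop between -0.24 and 0 m and y of box_blue_mid in the frame of rack_stop between -0.04 and 0.04 m and z of box_blue_mid in the frame of rack_stop below 0.035 m).
It fails at once if the green box is in the rack with its lid open (more than 0.35 rad) (value of joint box_green_lid above 0.35 rad and x of box_green_mid in the frame of rack_stop between -0.24 and 0 m and y of box_green_mid in the frame of rack_stop between -0.04 and 0.04 m and z of box_green_mid in the frame of rack_stop below 0.035 m).
It fails at once if the orange box is in the rack with its lid open (more than 0.35 rad) (value of joint box_orange_lid above 0.35 rad and x of box_orange_mid in the frame of rack_stop between -0.24 and 0 m and y of box_orange_mid in the frame of rack_stop between -0.04 and 0.04 m and z of box_orange_mid in the frame of rack_stop below 0.035 m).
It fails at once if the yellow box is in the rack with its lid open (more than 0.35 rad) (value of joint box_yellow_lid above 0.35 rad and x of box_yellow_mid in the frame of rack_stop between -0.24 and 0 m and y of box_yellow_mid in the frame of rack_stop between -0.04 and 0.04 m and z of box_yellow_mid in the frame of rack_stop below 0.035 m).
It fails at once if the bottle, label roll, timer or pen is moved more than 50 mm (distance of any of bottle_green, label_roll, lab_timer, pen_blue from where it was at the start of the episode above 0.05 m).
Of box_blue, box_green, box_orange, box_yellow only 3 to 4 are there at a start; the rules pass over those that are not, and their reading is None.
At some moment in a run one of box_blue, box_green, box_orange, box_yellow may be knocked a few centimetres aside while the robot is not near it.
Once in a run the grip may slacken for a moment while it holds something.
It also fails if it takes over 210 s, if anything falls off the work surface, if the arm or the gripper's body presses on something with over 40 N, if the wrist force passes 120 N, or if a joint passes its speed limit or range.

ROBOT

A 6-joint arm with a two-finger parallel gripper is mounted at the origin on a cart in front of the work surface, level with it; the furniture and walls round the work are solid. World frame = base frame: x ahead of the robot, y to its left, z up, the work surface at z = 0. Lengths are in m, angles in rad, forces in N, time in s.
With the tool pointing down it reaches from about 0.25 to 0.725 m from the base axis. Payload 4 kg.
Tool frame: the origin (TCP) lies midway between the tips of the shut fingers; the grasp point (between the pads) lies bot.tcp_to_grasp behind it (bot.tcp_to_grasp is the distance from the TCP to the grasp point, in m); z points along the fingers, y is the line along which they close (so a half turn about z gives the same grasp; the last joint's range is limited). The gripper opens to 85 mm and grips with 20 to 120 N. Pads are 22 mm wide; open, the fingers measure 114 mm over their backs; the gripper's body (76 mm by 85 mm) begins 54 mm behind the grasp point. The pads swing forward as they close: fully open they stand 13 mm farther back than shut.
Start: joints at [1.268, 0.241, 0.005, 1.335, 0, 1.571], TCP at [0.149, 0.477, 0.231] pointing down, gripper open.
Joint ranges: [-2.72, 2.72], [-1.05, 1.87], [-1.09, 1.28], [-1.99, 2.15], [-1.42, 1.44], [-3.14, 3.14]. Speed limits (rad/s): [2.79, 2.79, 3.14, 3.14, 3.14, 3.14].

INTERFACE

Orientations are given as a unit quaternion [x, y, z, w].
In Python, from workcell import readout, camera, bot gives the robot as it stands. The module is installed in compiled form; this text tells all that it offers.
- The arm moves only by the tool jog_arm, never from a script. Its argument "motion" is a list of rows, each an object of numbers: "x", "y", "z": the shift along the tool's x, y, z in mm; "spin": the turn about the tool's z in degrees; "fingers": the closure, from -1 (fully open) to 1 (shut). A call has 1 to 8 rows; each row is the pose to reach, as a shift and turn from the pose commanded when the call began, along the tool's axes at that moment; what a row does not reach only later rows make up. A row lasts 1/8 s, in which the tool goes at most 62.5 mm and 10.7 degrees, less where a joint would pass 70% of its speed; a pose out of reach is approached as far as the arm can. A call with a gripper value outside its range is refused whole. The fingers move at their own pace and stop on an object; the grip force is fixed at half the most. Time passes only in rows, so rows that repeat a pose let the fingers close. It gives the time, the measured TCP pose, the force, the opening and the grip force at its end, in the units of the state.
- readout.get_obs(): the state, without advancing time (a new reading comes with each control period).
- camera(name): name is "scene" or "top" or "wrist"; returns a dict with "pixels" (400x640x3 uint8, red, green, blue), "K" (3x3 intrinsics, pixels), "rvec" (rotation vector, rad) and "tvec" (3), from world to camera coordinates, as OpenCV has them. Camera axes: x right, y down, z forward; pixel columns grow to the right and rows downward; lengths in m; the calibration is good to about 2 mm. A picture is of the moment at which its call begins. There is no depth.
- bot.job_done(): hands the job in; it is judged then, once.
The state is a dict: "clock": time; "joint_pos": joint angles; "joint_vel": joint speeds; "tau": joint torques, N m; "eef_pos": TCP position; "tool_rot": TCP orientation; "ft_force": force on the tool from outside, world axes, zero at the start; "ft_torque": the same for the moment, N m; "grip_width": finger opening in m; "grasp_force": force on a finger pad.
Only numpy, scipy, OpenCV 4.12 (cv2) and the standard library are available. Lean on these libraries where they do the work, as an engineer would, in place of code of your own. Each camera call takes 0.05 s, during which the arm holds its last target. There are 200 camera calls.

## Working session

There is one attempt and no reset: what is moved stays moved. The work goes in short steps, Python scripts to look and compute and a tool call to move; the robot and the scene stay as the last step left them, time stands still between calls to the robot, and variables do not carry over. Pictures are saved under pics/ and viewed, at most 14 in all, crops included, and the job is handed in when it is done.

Besides the shell and the picture viewer there is one more tool, called after "Call:" as name(argument=value, ...), one argument or row to a line, values as JSON. jog_arm: Moves the arm, as the interface text tells. Its arguments: {"type":"object","properties":{"motion":{"type":"array"}},"required":["motion"]}

```bash
mkdir -p pics; cat > h.py <<'E'
import numpy as np, cv2
from workcell import readout, camera, bot
def snap(n,f,s=1,crop=None):
    c=camera(n); im=c["pixels"][:,:,::-1]
    np.savez("pics/"+f+".npz",K=c["K"],r=c["rvec"],t=c["tvec"],p=c["pixels"])
    if crop: im=im[crop[1]:crop[3],crop[0]:crop[2]]
    if s!=1: im=cv2.resize(im,None,fx=s,fy=s,interpolation=cv2.INTER_CUBIC)
    cv2.imwrite("pics/"+f+".png",im); return c
def load(f):
    d=np.load("pics/"+f+".npz"); return d["K"],d["r"],d["t"],d["p"]
def ray(f,uv):
    K,r,t,_=load(f); R,_=cv2.Rodrigues(r); o=-R.T@t.ravel()
    d=R.T@np.linalg.inv(K)@np.array([uv[0],uv[1],1.]); return o,d/np.linalg.norm(d)
def atz(f,uv,z):
    o,d=ray(f,uv); return o+d*(z-o[2])/d[2]
def tri(f1,a,f2,b):
    o1,d1=ray(f1,a);o2,d2=ray(f2,b)
    s=np.linalg.lstsq(np.c_[d1,-d2],o2-o1,rcond=None)[0]
    p,q=o1+d1*s[0],o2+d2*s[1]; return (p+q)/2,np.linalg.norm(p-q)
def proj(f,P):
    K,r,t,_=load(f); return cv2.projectPoints(np.array(P,float).reshape(-1,3),r,t,K,None)[0].reshape(-1,2)
E
python3 - <<'E'
from h import *
for n in("scene","top","wrist"): 
    c=snap(n,n+"0"); R,_=cv2.Rodrigues(c["rvec"]); print(n,(-R.T@c["tvec"].ravel()).round(3),c["K"][0,0])
print(readout.get_obs(),bot.tcp_to_grasp)
E
```

```text
scene [-0.271  1.911  0.958] 493.69281111381315
top [0.328 0.188 1.723] 457.47148538014056
wrist [0.08  0.499 0.372] 325.4289443338643
{'clock': 0.15, 'joint_pos': array([ 1.26802786e+00,  2.41230749e-01,  4.03494424e-03,  1.33521690e+00,
       -7.70740965e-06,  1.57085185e+00]), 'joint_vel': array([ 0.00117485, -0.00206633,  0.0017128 , -0.00142913,  0.00017769,
        0.00069938]), 'tau': array([-4.26270731e-05, -3.72634113e+01,  2.52638537e+01,  1.23427663e-02,
       -7.79959282e-05, -2.50473562e-07]), 'eef_pos': array([0.14893945, 0.47679334, 0.23062254]), 'tool_rot': array([ 1.50834069e-01,  9.88558764e-01, -7.99529008e-04, -1.18048261e-04]), 'ft_force': array([-0.49837692, -0.47468143,  0.28443549]), 'ft_torque': array([ 0.01811567,  0.02136563, -0.02296019]), 'grasp_force': 0.0, 'grip_width': 0.08509819441939787} 0.0187
```

View pics/scene0.png

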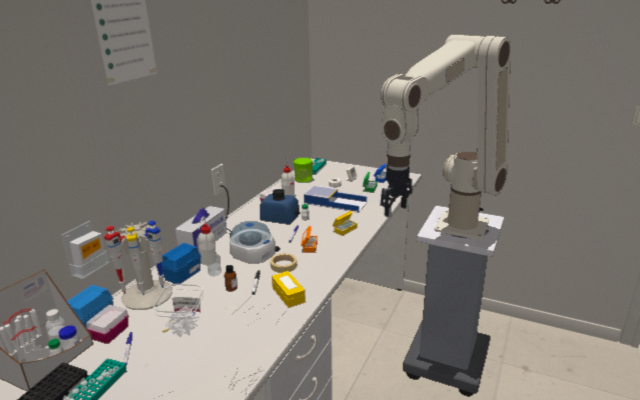

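View pics/top0.png

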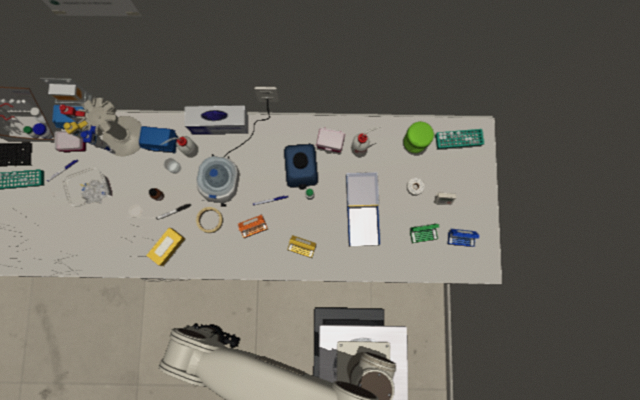

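The scene shows 4 open boxes. In the top view they are orange (253,226), yellow (302,246), green (425,233) and blue (462,238), with the rack at (363,210). Two things could be the yellow box: (302,246) and (165,246). The smaller, hinged one at (302,246) fits, and the next crop should confirm it.

```bash
python3 - <<'E'
from h import *
im=load("top0")[3][:,:,::-1]
cv2.imwrite("pics/c1.png",np.vstack([cv2.resize(im[160:260,230:425],None,fx=4,fy=4,interpolation=cv2.INTER_CUBIC)[:, :780],cv2.resize(im[205:255,400:490],(780,int(50*780/90)),interpolation=cv2.INTER_CUBIC)[:200*2]])[:600*2:1])
a=cv2.resize(im[165:265,140:335],None,fx=4,fy=4,interpolation=cv2.INTER_CUBIC)
b=cv2.resize(im[215:265,340:490],None,fx=4,fy=4,interpolation=cv2.INTER_CUBIC); b=np.pad(b,((0,0),(0,780-600),(0,0)))
cv2.imwrite("pics/c1.png",np.vstack([a,b]))
for n,uv,z in [("orange",(253,226),.02),("yellow",(302,246),.02),("yel2",(165,246),.02),("green",(425,233),.02),("blue",(462,238),.02),("rackfar",(362,173),.05),("covedge",(363,206),.05),("racknear",(363,246),.004),("L",(347,220),.028),("R",(379,220),.028),("bottle",(309,194),.06),("roll",(416,186),.02),("timer",(446,198),.03),("pen",(270,200),.005)]: print(n,atz("top0",uv,z).round(3))
E
```

```text
orange [0.507 0.415 0.02 ]
yellow [0.435 0.231 0.02 ]
yel2 [0.427 0.739 0.02 ]
green [ 0.491 -0.227  0.02 ]
blue [ 0.475 -0.365  0.02 ]
rackfar [0.71  0.011 0.05 ]
covedge [0.585 0.007 0.05 ]
racknear [0.44  0.002 0.004]
L [0.534 0.065 0.028]
R [ 0.536 -0.055  0.028]
bottle [0.625 0.208 0.06 ]
roll [ 0.67  -0.197  0.02 ]
timer [ 0.624 -0.307  0.03 ]
pen [0.609 0.356 0.005]
```

View pics/c1.png

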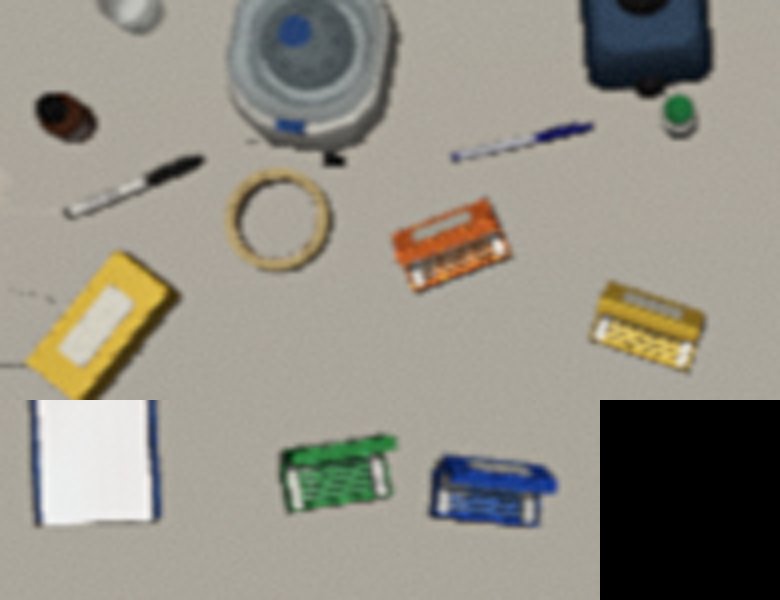

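The crop confirms it: the yellow box at top (302,246) is small with an open hinged lid, and (165,246) is a larger closed carton, so a decoy. All the hinges are on the far side. I'll look from close by with the wrist camera.

```bash
cat >> h.py <<'E'
def phi():
    from scipy.spatial.transform import Rotation as Ro
    R=Ro.from_quat(readout.get_obs()["tool_rot"]).as_matrix(); return np.arctan2(R[1,1],R[0,1])
def go(x,y,z,ph,start=None):
    """shift in tool axes (mm) and spin (deg) from start=(x,y,z,phideg) or present"""
    if start is None:
        p=readout.get_obs()["eef_pos"]; f=phi()
    else: p=np.array(start[:3]); f=np.radians(start[3])
    d=np.array([x,y,z])-p; X=np.array([-np.sin(f),np.cos(f),0]);Y=np.array([np.cos(f),np.sin(f),0])
    print("x %.0f y %.0f z %.0f spin %.1f"%(*(1000*np.array([d@X,d@Y,-d[2]])),-(ph-np.degrees(f)))); return (x,y,z,ph)
E
python3 - <<'E'
from h import *
print(np.degrees(phi()))
s=go(.532,.347,.26,20)
go(.46,.16,.26,-15,s)
E
```

```text
72.64946366028532
x -404 y -10 z -29 spin 52.6
x -151 y -132 z -0 spin 35.0
```

Call:
jog_arm(
  motion=[
    {"x":-404,"y":-10,"z":-29,"spin":53},
    {"x":-404,"y":-10,"z":-29,"spin":53},
    {"x":-404,"y":-10,"z":-29,"spin":53},
    {"x":-404,"y":-10,"z":-29,"spin":53},
    {"x":-404,"y":-10,"z":-29,"spin":53},
    {"x":-404,"y":-10,"z":-29,"spin":53},
    {"x":-404,"y":-10,"z":-29,"spin":53},
    {"x":-404,"y":-10,"z":-29,"spin":53},
  ],
)

```text
validation failed for argument at $.mo...
```

```bash
python3 - <<'E'
from h import *
snap("wrist","w1",1.25); o=readout.get_obs(); print(o["eef_pos"],np.degrees(phi()),o["clock"])
E
```

```text
[0.14895751 0.47690125 0.2307356 ] 72.65196052839406 0.2
```

View pics/w1.png

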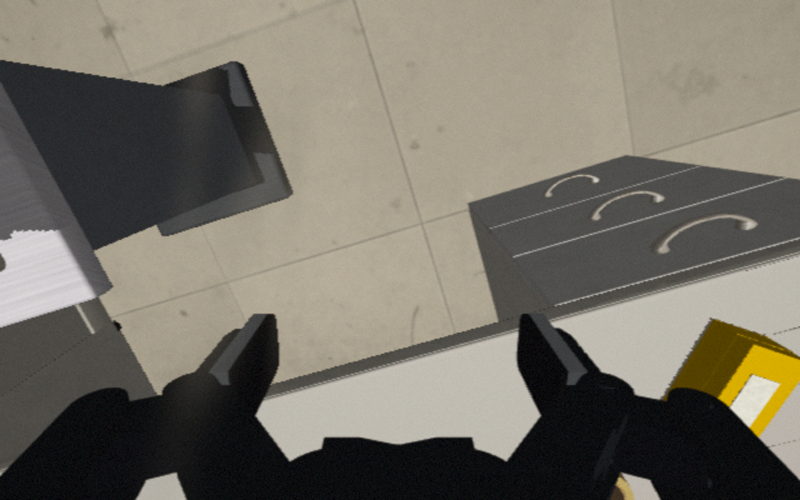

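The jog was refused, so rows probably need every key. The picture shows only the floor, the cart and the decoy carton at the lower right.

Call:
jog_arm(
  motion=[
    {"x":-404,"y":-10,"z":-29,"spin":53,"fingers":-1},
    {"x":-404,"y":-10,"z":-29,"spin":53,"fingers":-1},
    {"x":-404,"y":-10,"z":-29,"spin":53,"fingers":-1},
    {"x":-404,"y":-10,"z":-29,"spin":53,"fingers":-1},
    {"x":-404,"y":-10,"z":-29,"spin":53,"fingers":-1},
    {"x":-404,"y":-10,"z":-29,"spin":53,"fingers":-1},
    {"x":-404,"y":-10,"z":-29,"spin":53,"fingers":-1},
    {"x":-404,"y":-10,"z":-29,"spin":53,"fingers":-1},
  ],
)

```text
clock: 1.2
eef_pos: [0.5338, 0.3457, 0.2591]
tool_rot: [0.578, 0.816, -0.001, -0.0]
ft_force: [0.2, 0.7, -0.4]
grip_width: 0.0852
grasp_force: 0.0
```

```bash
python3 - <<'E'
from h import *
snap("wrist","w2",1.25); o=readout.get_obs(); print(o["eef_pos"],np.degrees(phi()),o["clock"])
s=go(.46,.165,.26,-18)
E
```

```text
[0.53225147 0.34649365 0.25926623] 19.541189808029532 1.25
x -147 y -129 z -1 spin 37.5
```

View pics/w2.png

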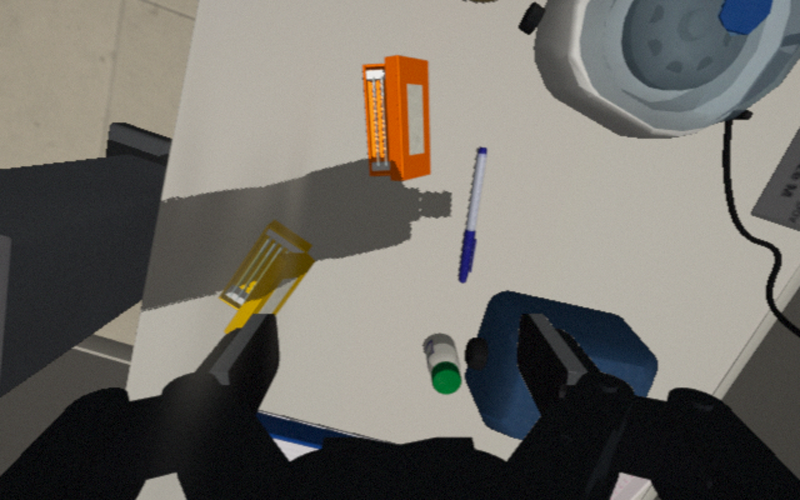

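Orange sits at about (400,118) in the 800-px view with its lid half over, yellow at (268,275) and the pen at (475,215). I'll enlarge both boxes and fit a hinged-box model.

```bash
python3 - <<'E'
from h import *
im=load("w2")[3][:,:,::-1]
a=im[40:150,280:355]; b=im[170:280,165:265]
f=lambda q:cv2.resize(q,None,fx=4.5,fy=4.5,interpolation=cv2.INTER_CUBIC)
o=np.hstack([f(a),f(b)]); print(o.shape,f(a).shape); cv2.imwrite("pics/c2.png",o)
E
```

```text
(495, 788, 3) (495, 338, 3)
```

View pics/c2.png

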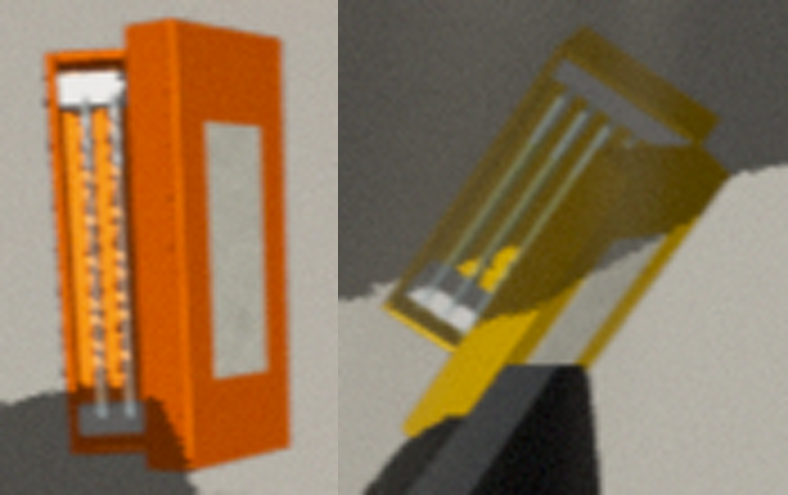

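```bash
cat >> h.py <<'E'
from scipy.optimize import least_squares
def model(q,P,lid):
    x,y,yaw,th=q; P=np.array(P,float)/1000
    out=[]
    for p,l in zip(P,lid):
        X,Z=p[0],p[2]
        if l:  # rotate about hinge (23,23): open swings -x edge up
            a,b=X-.023,Z-.023; X=.023+a*np.cos(th)+b*np.sin(th); Z=.023-a*np.sin(th)+b*np.cos(th)
        out.append([x+X*np.cos(yaw)-p[1]*np.sin(yaw),y+X*np.sin(yaw)+p[1]*np.cos(yaw),Z])
    return np.array(out)
def fit(obs,q0,z0=0):
    """obs: list of (view,uv,(x,y,z mm),lid)"""
    def f(q):
        W=model(q,[o[2] for o in obs],[o[3] for o in obs])+[0,0,z0]
        return np.concatenate([proj(o[0],w)[0]-o[1] for o,w in zip(obs,W)])
    if not any(o[3] for o in obs): r=least_squares(lambda q:f([*q,0]),q0[:3]); 
    else: r=least_squares(f,q0)
    print("x %.4f y %.4f yaw %.1f"%(r.x[0],r.x[1],np.degrees(r.x[2])),"th",r.x[3:],"rms",np.sqrt(np.mean(r.fun**2)).round(2)); return r.x
E
python3 - <<'E'
from h import *
c=lambda u,v,x0=280,y0=40:(x0+u/4.5,y0+v/4.5)
B=[(46,54,(-23,48,23),0),(70,452,(-23,-48,23),0),(127,28,(-23,48,23),1),(148,468,(-23,-48,23),1),(172,20,(-23,48,36),1),(188,470,(-23,-48,36),1),(283,38,(23,48,36),1),(290,448,(23,-48,36),1)]
q=fit([("w2",c(u,v),P,l) for u,v,P,l in B],[.5,.41,.3,1.2])
# Height check on the tray: triangulate against top view not needed; residual tells
Y=lambda u,v:c(u-338,v,165,170)
fit([("w2",Y(385,303),(-23,-48,23),0),("w2",Y(580,27),(-23,48,23),0),("w2",Y(718,122),(23,48,23),0)],[.43,.23,-.35])
fit([("w2",Y(385,303),(-23,-48,23),0),("w2",Y(580,27),(-23,48,23),0),("w2",Y(718,122),(23,48,23),0),("w2",Y(405,430),(-23,-48,23),1),("w2",Y(728,172),(23,48,36),1)],[.43,.23,-.35,1.2])
for n in "top0","scene0": print(n,proj(n,model(q,[(-23,48,23),(-23,-48,23),(-23,48,36),(-23,-48,36)],[0,0,1,1])).round(1).tolist())
E
```

```text
x 0.5050 y 0.4137 yaw 21.8 th [0.96527788] rms 0.89
x 0.4341 y 0.2380 yaw -17.4 th [] rms 1.19
x 0.4326 y 0.2362 yaw -18.0 th [1.14836523] rms 1.91
top0 [[243.2, 236.8], [267.5, 227.6], [238.6, 227.9], [263.4, 218.6]]
scene0 [[314.5, 247.3], [316.3, 235.3], [306.1, 236.7], [308.3, 225.1]]
```

```bash
python3 - <<'E'
from h import *
go(.500,.412,.10,21.8); go(.500,.412,.036,21.8)
E
```

```text
x 73 y -8 z 159 spin -2.3
x 73 y -8 z 223 spin -2.3
```

Call:
jog_arm(
  motion=[
    {"x":73,"y":-8,"z":100,"spin":-2.3,"fingers":1},
    {"x":73,"y":-8,"z":140,"spin":-2.3,"fingers":1},
    {"x":73,"y":-8,"z":159,"spin":-2.3,"fingers":1},
    {"x":73,"y":-8,"z":175,"spin":-2.3,"fingers":1},
    {"x":73,"y":-8,"z":190,"spin":-2.3,"fingers":1},
    {"x":73,"y":-8,"z":205,"spin":-2.3,"fingers":1},
    {"x":73,"y":-8,"z":221,"spin":-2.3,"fingers":1},
    {"x":73,"y":-8,"z":223,"spin":-2.3,"fingers":1},
  ],
)

```text
clock: 2.25
eef_pos: [0.4995, 0.414, 0.0468]
tool_rot: [0.56, 0.829, 0.003, -0.0]
ft_force: [-17.2, -11.4, 48.5]
grip_width: 0.0001
grasp_force: 27.8
```

Call:
jog_arm(
  motion=[
    {"x":0,"y":0,"z":1,"spin":0,"fingers":1},
  ],
)

```text
clock: 2.38
eef_pos: [0.5009, 0.4146, 0.0473]
tool_rot: [0.56, 0.829, 0.004, 0.001]
ft_force: [-16.0, -10.5, 46.5]
grip_width: -0.0003
grasp_force: 27.6
```

Stuck at z 0.047 with 47 N. I'll lift and look.

Call:
jog_arm(
  motion=[
    {"x":0,"y":0,"z":-60,"spin":0,"fingers":1},
    {"x":-60,"y":0,"z":-140,"spin":0,"fingers":1},
    {"x":-60,"y":0,"z":-180,"spin":0,"fingers":1},
    {"x":-60,"y":0,"z":-180,"spin":0,"fingers":1},
    {"x":-60,"y":0,"z":-180,"spin":0,"fingers":1},
  ],
)

```text
clock: 3.0
eef_pos: [0.5232, 0.3575, 0.2177]
tool_rot: [0.56, 0.828, 0.002, 0.001]
ft_force: [-0.3, 0.6, 0.4]
grip_width: -0.0001
grasp_force: 0.0
```

```bash
python3 - <<'E'
from h import *
snap("wrist","w3",3,(220,0,460,200)); o=readout.get_obs(); print(o["eef_pos"],np.degrees(phi()),o["clock"])
E
```

```text
[0.52211744 0.35737877 0.21562559] 21.916504176117193 3.05
```

View pics/w3.png

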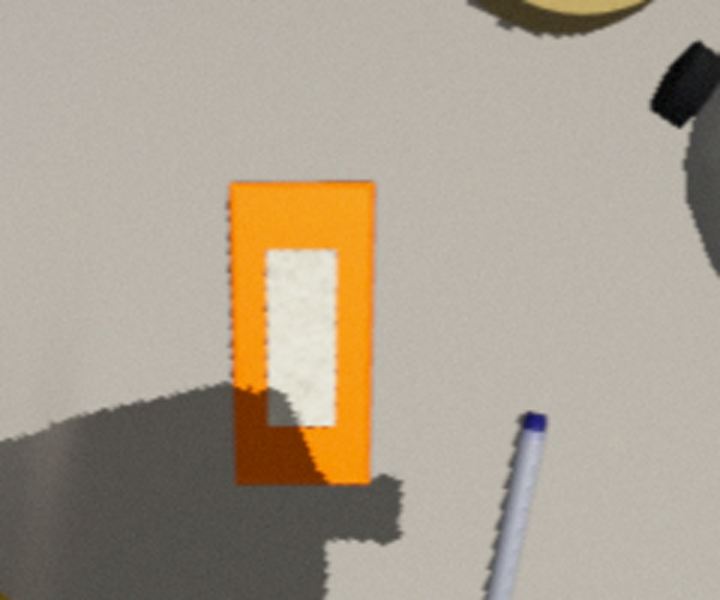

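The lid is over. I'll fit its angle and height to see whether it's fully down.

```bash
python3 - <<'E'
from h import *
c=lambda u,v:(220+u/3,v/3)
C=[(231,182,(-23,48,36)),(374,182,(23,48,36)),(236,485,(-23,-48,36)),(371,484,(23,-48,36))]
for z0 in (-.01,0,.01): fit([("w3",c(u,v),P,0) for u,v,P in C],[.5,.41,.37],z0)
fit([("w3",c(u,v),P,1) for u,v,P in C],[.5,.41,.37,.1])
E
```

```text
x 0.5054 y 0.4135 yaw 22.2 th [] rms 0.44
x 0.5052 y 0.4136 yaw 22.2 th [] rms 0.92
x 0.5050 y 0.4137 yaw 22.2 th [] rms 2.17
x 0.5067 y 0.4142 yaw 22.2 th [-0.17123386] rms 0.6
```

```bash
python3 - <<'E'
from h import *
go(.491,.408,.06,22); 
E
```

```text
x 59 y -10 z 156 spin -0.1
```

Call:
jog_arm(
  motion=[
    {"x":59,"y":-10,"z":100,"spin":0,"fingers":1},
    {"x":59,"y":-10,"z":150,"spin":0,"fingers":1},
    {"x":59,"y":-10,"z":156,"spin":0,"fingers":1},
    {"x":59,"y":-10,"z":162,"spin":0,"fingers":1},
    {"x":59,"y":-10,"z":166,"spin":0,"fingers":1},
    {"x":59,"y":-10,"z":169,"spin":0,"fingers":1},
    {"x":59,"y":-10,"z":169,"spin":0,"fingers":1},
  ],
)

```text
clock: 3.92
eef_pos: [0.4919, 0.4089, 0.0489]
tool_rot: [0.56, 0.829, 0.001, 0.0]
ft_force: [-0.7, -1.3, -0.1]
grip_width: 0.0001
grasp_force: 0.0
```

Call:
jog_arm(
  motion=[
    {"x":0,"y":0,"z":3,"spin":0,"fingers":1},
    {"x":0,"y":0,"z":5,"spin":0,"fingers":1},
    {"x":0,"y":0,"z":7,"spin":0,"fingers":1},
  ],
)

```text
clock: 4.3
eef_pos: [0.4908, 0.4086, 0.0403]
tool_rot: [0.56, 0.829, 0.0, 0.0]
ft_force: [-0.4, 0.5, -0.1]
grip_width: 0.0001
grasp_force: 0.0
```

Call:
jog_arm(
  motion=[
    {"x":0,"y":0,"z":2,"spin":0,"fingers":1},
    {"x":0,"y":0,"z":4,"spin":0,"fingers":1},
    {"x":0,"y":0,"z":5,"spin":0,"fingers":1},
    {"x":0,"y":0,"z":5,"spin":0,"fingers":1},
  ],
)

```text
clock: 4.8
eef_pos: [0.4907, 0.4086, 0.036]
tool_rot: [0.56, 0.829, 0.0, 0.0]
ft_force: [-1.4, -1.4, 4.8]
grip_width: -0.0
grasp_force: 2.4
```

Contact at z = 0.036, so orange is shut. Now I'll grip it.

Call:
jog_arm(
  motion=[
    {"x":0,"y":15,"z":-56,"spin":0,"fingers":-1},
    {"x":0,"y":15,"z":-56,"spin":0,"fingers":-1},
    {"x":0,"y":15,"z":-56,"spin":0,"fingers":-1},
    {"x":0,"y":15,"z":-56,"spin":0,"fingers":-1},
    {"x":0,"y":15,"z":-20,"spin":0,"fingers":-1},
    {"x":0,"y":15,"z":10,"spin":0,"fingers":-1},
    {"x":0,"y":15,"z":28,"spin":0,"fingers":-1},
    {"x":0,"y":15,"z":28,"spin":0,"fingers":-1},
  ],
)

```text
clock: 5.8
eef_pos: [0.5031, 0.4131, 0.0049]
tool_rot: [0.56, 0.829, -0.002, -0.001]
ft_force: [-0.4, 0.1, 0.5]
grip_width: 0.0853
grasp_force: 0.0
```

Call:
jog_arm(
  motion=[
    {"x":0,"y":0,"z":0,"spin":0,"fingers":1},
    {"x":0,"y":0,"z":0,"spin":0,"fingers":1},
    {"x":0,"y":0,"z":0,"spin":0,"fingers":1},
    {"x":0,"y":0,"z":0,"spin":0,"fingers":1},
    {"x":0,"y":0,"z":0,"spin":0,"fingers":1},
  ],
)

```text
clock: 6.42
eef_pos: [0.5058, 0.4152, 0.0092]
tool_rot: [0.56, 0.829, 0.002, 0.0]
ft_force: [0.4, 0.2, 6.1]
grip_width: 0.0445
grasp_force: 64.4
```

Call:
jog_arm(
  motion=[
    {"x":0,"y":0,"z":-50,"spin":0,"fingers":1},
    {"x":0,"y":0,"z":-100,"spin":0,"fingers":1},
    {"x":-50,"y":-20,"z":-140,"spin":8,"fingers":1},
    {"x":-100,"y":-40,"z":-180,"spin":16,"fingers":1},
    {"x":-150,"y":-60,"z":-220,"spin":22,"fingers":1},
    {"x":-200,"y":-80,"z":-250,"spin":22,"fingers":1},
    {"x":-250,"y":-105,"z":-254,"spin":22,"fingers":1},
    {"x":-305,"y":-127,"z":-254,"spin":22,"fingers":1},
  ],
)

```text
clock: 7.42
eef_pos: [0.5008, 0.0841, 0.2624]
tool_rot: [0.707, 0.707, 0.001, 0.001]
ft_force: [1.1, -1.2, -1.5]
grip_width: 0.0445
grasp_force: 63.6
```

Call:
jog_arm(
  motion=[
    {"x":-65,"y":0,"z":0,"spin":0,"fingers":1},
    {"x":-120,"y":0,"z":0,"spin":0,"fingers":1},
    {"x":-160,"y":0,"z":0,"spin":0,"fingers":1},
    {"x":-163,"y":0,"z":0,"spin":0,"fingers":1},
    {"x":-163,"y":0,"z":0,"spin":0,"fingers":1},
    {"x":-163,"y":0,"z":0,"spin":0,"fingers":1},
  ],
)

```text
clock: 8.18
eef_pos: [0.5007, -0.0761, 0.2611]
tool_rot: [0.707, 0.707, -0.0, -0.0]
ft_force: [0.1, 0.2, -2.3]
grip_width: 0.0444
grasp_force: 63.5
```

```bash
python3 - <<'E'
from h import *
snap("wrist","w4",1.25); o=readout.get_obs(); print(o["eef_pos"],np.degrees(phi()),o["clock"],o["grip_width"],o["grasp_force"])
E
```

```text
[ 0.50074977 -0.07604382  0.26120152] 0.0635347893872992 8.225 0.04448460604399013 63.520751148462296
```

View pics/w4.png

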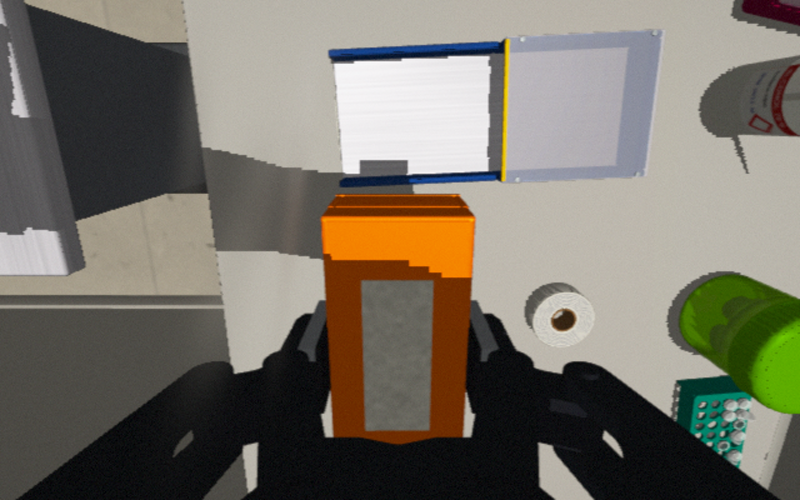

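The box is held square and shut. The rack's yellow edge runs from (507,39) to (505,181), the cover's back corners are (661,30) and (645,177), and the floor front runs from (335,61) to (343,177).

```bash
python3 - <<'E'
from h import *
c=lambda u,v:(u/1.25,v/1.25)
for n,u,v,z in [("edgeL",507,39,.05),("edgeR",505,181,.05),("backL",661,30,.05),("backR",645,177,.05),("floL",335,61,.004),("floR",343,177,.004),("gLtop outer front",330,50,.028),("gR front",341,184,.028),("gL near cover",502,42,.028),("gR nc",502,180,.028),("guide in L",500,54,.004),("guide in R",500,174,.004)]: print(n,atz("w4",c(u,v),z).round(4))
for n,a,b in [("edgeL",(507,39),(346.5,207)),("edgeR",(505,181),(379,207)),("floorL",(335,61),(348.5,246)),("floorR",(343,177),(378.5,246.5))]: print(n,tri("w4",c(*a),"top0",b))
E
```

```text
edgeL [0.5873 0.0601 0.05  ]
edgeR [ 0.5942 -0.0513  0.05  ]
backL [0.7073 0.0665 0.05  ]
backR [ 0.7147 -0.0478  0.05  ]
floL [0.4449 0.0503 0.004 ]
floR [ 0.4482 -0.0537  0.004 ]
gLtop outer front [0.4444 0.0556 0.028 ]
gR front [ 0.4493 -0.0571  0.028 ]
gL near cover [0.5887 0.0618 0.028 ]
gR nc [ 0.5972 -0.0533  0.028 ]
guide in L [0.5932 0.0562 0.004 ]
guide in R [ 0.601  -0.0507  0.004 ]
edgeL (array([0.58760538, 0.06516364, 0.03007793]), np.float64(0.009477726337392326))
edgeR (array([ 0.56568033, -0.03655225,  0.15798862]), np.float64(0.0001029594517700345))
floorL (array([ 0.4409851 ,  0.05433961, -0.0248583 ]), np.float64(0.0004811955035881225))
floorR (array([ 0.44221294, -0.06062084, -0.03989   ]), np.float64(0.0027746649538106637))
```

Call:
jog_arm(
  motion=[
    {"x":76,"y":10,"z":40,"spin":-2.6,"fingers":1},
    {"x":76,"y":10,"z":100,"spin":-2.6,"fingers":1},
    {"x":76,"y":10,"z":150,"spin":-2.6,"fingers":1},
    {"x":76,"y":10,"z":190,"spin":-2.6,"fingers":1},
    {"x":76,"y":10,"z":200,"spin":-2.6,"fingers":1},
    {"x":76,"y":10,"z":200,"spin":-2.6,"fingers":1},
    {"x":76,"y":10,"z":212,"spin":-2.6,"fingers":1},
    {"x":76,"y":10,"z":220,"spin":-2.6,"fingers":1},
  ],
)

```text
clock: 9.22
eef_pos: [0.5119, -0.0013, 0.042]
tool_rot: [0.691, 0.723, 0.001, 0.001]
ft_force: [0.1, -0.4, -2.1]
grip_width: 0.0446
grasp_force: 63.5
```

Call:
jog_arm(
  motion=[
    {"x":0,"y":0,"z":5,"spin":0,"fingers":1},
    {"x":0,"y":0,"z":8,"spin":0,"fingers":1},
  ],
)

```text
clock: 9.48
eef_pos: [0.5108, -0.0014, 0.0331]
tool_rot: [0.691, 0.723, -0.0, -0.0]
ft_force: [0.1, 1.0, -2.3]
grip_width: 0.0452
grasp_force: 40.1
```

Call:
jog_arm(
  motion=[
    {"x":0,"y":0,"z":8,"spin":0,"fingers":1},
    {"x":0,"y":0,"z":16,"spin":0,"fingers":1},
    {"x":0,"y":0,"z":19,"spin":0,"fingers":1},
    {"x":0,"y":0,"z":19,"spin":0,"fingers":1},
  ],
)

```text
clock: 9.98
eef_pos: [0.5106, -0.0013, 0.014]
tool_rot: [0.691, 0.723, -0.0, -0.0]
ft_force: [0.1, -0.8, -1.5]
grip_width: 0.0448
grasp_force: 69.2
```

Call:
jog_arm(
  motion=[
    {"x":0,"y":0,"z":0,"spin":0,"fingers":-1},
    {"x":0,"y":0,"z":0,"spin":0,"fingers":-1},
    {"x":0,"y":0,"z":0,"spin":0,"fingers":-1},
    {"x":0,"y":0,"z":0,"spin":0,"fingers":-1},
    {"x":0,"y":0,"z":-40,"spin":0,"fingers":-1},
    {"x":0,"y":0,"z":-80,"spin":0,"fingers":-1},
    {"x":0,"y":-25,"z":-80,"spin":0,"fingers":-1},
    {"x":0,"y":-49,"z":-80,"spin":0,"fingers":-1},
  ],
)

```text
clock: 10.98
eef_pos: [0.4619, -0.0035, 0.095]
tool_rot: [0.691, 0.723, 0.001, 0.001]
ft_force: [-0.2, 0.1, -0.1]
grip_width: 0.0856
grasp_force: 0.0
```

```bash
python3 - <<'E'
from h import *
snap("wrist","w5",1.25); o=readout.get_obs(); print(o["eef_pos"],np.degrees(phi()),o["clock"],o["joint_pos"])
E
```

```text
[ 0.45743604 -0.00353549  0.09414693] 2.5457465739412872 11.025 [-7.65453540e-03  2.73116945e-01 -3.33840921e-01  9.67947083e-01
 -1.11892120e-04  1.51871057e+00]
```

Call:
jog_arm(
  motion=[
    {"x":0,"y":0,"z":0,"spin":-10.5,"fingers":-0.4},
    {"x":0,"y":0,"z":0,"spin":-21,"fingers":-0.4},
    {"x":0,"y":0,"z":0,"spin":-31.5,"fingers":-0.4},
    {"x":0,"y":0,"z":0,"spin":-42,"fingers":-0.4},
    {"x":0,"y":0,"z":0,"spin":-52.5,"fingers":-0.4},
    {"x":0,"y":0,"z":0,"spin":-63,"fingers":-0.4},
    {"x":0,"y":0,"z":0,"spin":-73.5,"fingers":-0.4},
    {"x":0,"y":0,"z":0,"spin":-84,"fingers":-0.4},
  ],
)

```text
clock: 12.02
eef_pos: [0.4622, -0.0034, 0.0943]
tool_rot: [0.027, 1.0, -0.0, 0.0]
ft_force: [0.2, 0.2, -1.1]
grip_width: 0.0595
grasp_force: 0.0
```

Call:
jog_arm(
  motion=[
    {"x":0,"y":0,"z":0,"spin":-6,"fingers":-0.4},
    {"x":0,"y":0,"z":0,"spin":-6,"fingers":-0.4},
    {"x":0,"y":0,"z":0,"spin":-6,"fingers":-0.4},
  ],
)

```text
clock: 12.4
eef_pos: [0.462, -0.0034, 0.0943]
tool_rot: [-0.022, 1.0, -0.0, 0.0]
ft_force: [-0.9, -1.0, -0.1]
grip_width: 0.06
grasp_force: 0.0
```

```bash
python3 - <<'E'
from h import *
snap("wrist","w6",1.25); o=readout.get_obs(); print(o["eef_pos"],np.degrees(phi()),o["clock"],o["grip_width"])
go(.461,-.002,.012,92.6);go(.579,.003,.012,92.6)
E
```

```text
[ 0.46193547 -0.0034258   0.09426422] 92.48436485251057 12.45 0.05948278176295527
x 1 y 1 z 82 spin -0.1
x -117 y 1 z 82 spin -0.1
```

View pics/w6.png

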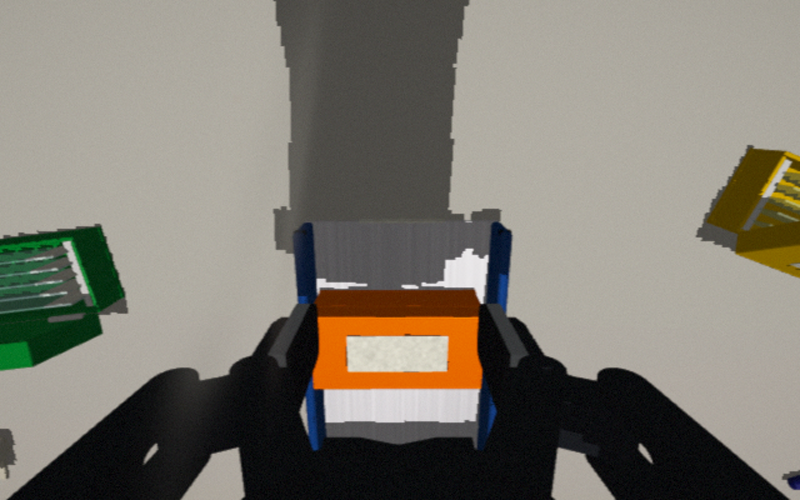

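Orange is flat, centred and square in the bay, at about (398,350). I'll push it in.

Call:
jog_arm(
  motion=[
    {"x":3,"y":1,"z":50,"spin":0,"fingers":-0.4},
    {"x":3,"y":1,"z":75,"spin":0,"fingers":-0.4},
    {"x":3,"y":1,"z":82,"spin":0,"fingers":-0.4},
    {"x":-15,"y":1,"z":82,"spin":0,"fingers":-0.4},
    {"x":-40,"y":1,"z":82,"spin":0,"fingers":-0.4},
    {"x":-65,"y":1,"z":82,"spin":0,"fingers":-0.4},
    {"x":-90,"y":1,"z":82,"spin":0,"fingers":-0.4},
    {"x":-117,"y":1,"z":82,"spin":0,"fingers":-0.4},
  ],
)

```text
clock: 13.45
eef_pos: [0.5778, 0.0027, 0.013]
tool_rot: [-0.022, 1.0, -0.0, -0.002]
ft_force: [-60.0, -2.9, 34.5]
grip_width: 0.0595
grasp_force: 35.4
```

Call:
jog_arm(
  motion=[
    {"x":0,"y":0,"z":0,"spin":0,"fingers":-0.4},
    {"x":20,"y":0,"z":0,"spin":0,"fingers":-0.4},
    {"x":20,"y":0,"z":-60,"spin":0,"fingers":-0.4},
    {"x":20,"y":0,"z":-120,"spin":0,"fingers":1},
    {"x":20,"y":0,"z":-170,"spin":0,"fingers":1},
    {"x":20,"y":0,"z":-210,"spin":0,"fingers":1},
  ],
)

```text
clock: 14.2
eef_pos: [0.5596, 0.0019, 0.2263]
tool_rot: [-0.022, 1.0, -0.0, 0.002]
ft_force: [0.6, 0.4, -0.2]
grip_width: 0.0055
grasp_force: 0.0
```

A force of 60 N at the end is unexpected, so I'll look.

```bash
python3 - <<'E'
from h import *
snap("wrist","w7",2,(150,80,490,380)); o=readout.get_obs(); print(o["eef_pos"],np.degrees(phi()),o["clock"])
E
```

```text
[0.56206011 0.00186412 0.23195494] 92.51727089632939 14.25
```

View pics/w7.png

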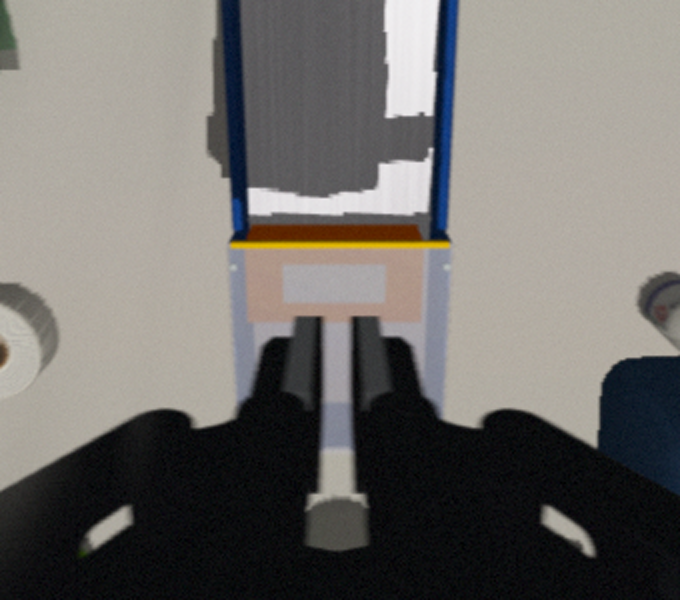

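Orange is under the cover and square. The force came from the gripper nearing the cover edge, so I'll keep the TCP at rack x below -145 from now on. Next is yellow, using a half-turned grip.

```bash
python3 - <<'E'
from h import *
s=go(.434,.236,.12,162.5)
E
```

```text
x 118 y 240 z 112 spin -70.0
```

Call:
jog_arm(
  motion=[
    {"x":20,"y":50,"z":0,"spin":-10,"fingers":1},
    {"x":40,"y":100,"z":0,"spin":-20,"fingers":1},
    {"x":60,"y":150,"z":0,"spin":-30,"fingers":1},
    {"x":90,"y":200,"z":0,"spin":-40,"fingers":1},
    {"x":118,"y":240,"z":0,"spin":-50,"fingers":1},
    {"x":118,"y":240,"z":40,"spin":-60,"fingers":1},
    {"x":118,"y":240,"z":60,"spin":-70,"fingers":1},
    {"x":118,"y":240,"z":60,"spin":-70,"fingers":1},
  ],
)

```text
clock: 15.25
eef_pos: [0.4291, 0.2361, 0.1616]
tool_rot: [-0.591, 0.807, 0.0, -0.001]
ft_force: [-0.1, 0.1, -0.7]
grip_width: 0.0001
grasp_force: 0.0
```

```bash
python3 - <<'E'
from h import *
c=snap("wrist","w8",3,(200,0,440,200)); o=readout.get_obs(); print(o["eef_pos"],np.degrees(phi()),o["clock"])
E
```

```text
[0.43011954 0.23641485 0.16273035] 162.37455532315167 15.3
```

View pics/w8.png

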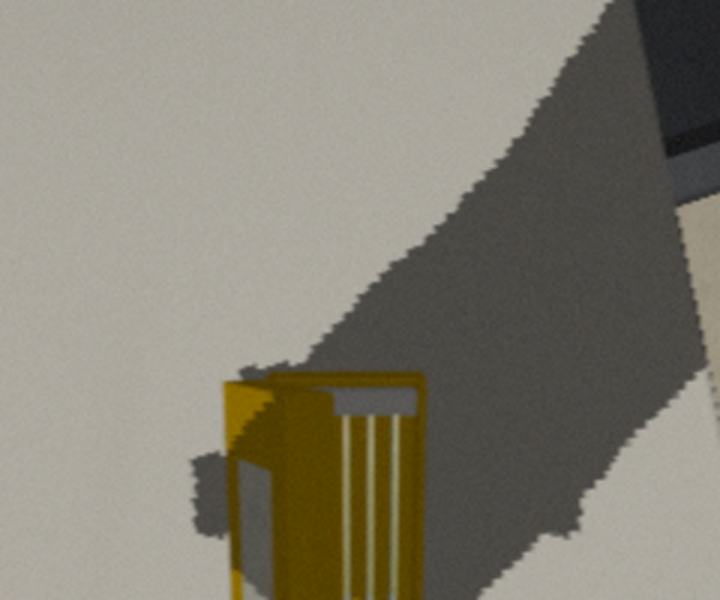

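The yellow tray's corner is at (427,374), its hinge corner at (270,376) and the lid's outer corners at (224,382) and (272,386). I'll fit these.

```bash
python3 - <<'E'
from h import *
c=lambda u,v:(200+u/3,v/3)
B=[(427,374,(-23,-48,23),0),(270,375,(23,-48,23),0),(224,382,(23,-48,36),1),(272,386,(-23,-48,36),1),(332,395,(-23,-48,23),1)]
q=fit([("w8",c(u,v),P,l) for u,v,P,l in B],[.433,.236,-.3,1.15])
print((proj("w8",model(q,[(-23,-48,23),(-23,48,23)],[0,0]))-[200,0])*3)
w=model(q,[(0,0,0)],[0])[0]; go(w[0],w[1],.075,np.degrees(q[2])+180)
E
```

```text
x 0.4293 y 0.2328 yaw -16.9 th [1.17077758] rms 1.26
[[431.11989999 374.58620468]
 [427.90598004 691.24722737]]
x 4 y -0 z 88 spin -0.8
```

Call:
jog_arm(
  motion=[
    {"x":4,"y":0,"z":50,"spin":-0.8,"fingers":1},
    {"x":4,"y":0,"z":85,"spin":-0.8,"fingers":1},
    {"x":4,"y":0,"z":92,"spin":-0.8,"fingers":1},
    {"x":4,"y":2,"z":98,"spin":-0.8,"fingers":1},
    {"x":4,"y":5,"z":104,"spin":-0.8,"fingers":1},
    {"x":4,"y":8,"z":109,"spin":-0.8,"fingers":1},
    {"x":4,"y":11,"z":113,"spin":-0.8,"fingers":1},
    {"x":4,"y":12,"z":115,"spin":-0.8,"fingers":1},
  ],
)

```text
clock: 16.3
eef_pos: [0.4173, 0.2365, 0.0473]
tool_rot: [-0.597, 0.802, 0.0, 0.0]
ft_force: [-0.9, 1.3, 1.3]
grip_width: 0.0003
grasp_force: 0.8
```

Call:
jog_arm(
  motion=[
    {"x":0,"y":2,"z":3,"spin":0,"fingers":1},
    {"x":0,"y":2,"z":6,"spin":0,"fingers":1},
  ],
)

```text
clock: 16.55
eef_pos: [0.4148, 0.2371, 0.0414]
tool_rot: [-0.597, 0.802, 0.001, -0.0]
ft_force: [-9.2, 3.0, 15.9]
grip_width: -0.0001
grasp_force: 7.4
```

The finger is catching the lid's free face. I'll lift, move towards the hinge side and press there.

Call:
jog_arm(
  motion=[
    {"x":0,"y":0,"z":-15,"spin":0,"fingers":1},
    {"x":0,"y":0,"z":-40,"spin":0,"fingers":1},
    {"x":0,"y":-18,"z":-40,"spin":0,"fingers":1},
    {"x":0,"y":-18,"z":-25,"spin":0,"fingers":1},
    {"x":0,"y":-18,"z":-15,"spin":0,"fingers":1},
    {"x":0,"y":-16,"z":-8,"spin":0,"fingers":1},
    {"x":0,"y":-12,"z":-3,"spin":0,"fingers":1},
    {"x":0,"y":-8,"z":0,"spin":0,"fingers":1},
  ],
)

```text
clock: 17.55
eef_pos: [0.4226, 0.2345, 0.0408]
tool_rot: [-0.597, 0.802, 0.0, -0.0]
ft_force: [0.2, -0.1, -0.1]
grip_width: 0.0004
grasp_force: 0.0
```

Call:
jog_arm(
  motion=[
    {"x":0,"y":2,"z":1,"spin":0,"fingers":1},
    {"x":0,"y":3,"z":4,"spin":0,"fingers":1},
    {"x":0,"y":3,"z":5,"spin":0,"fingers":1},
    {"x":0,"y":3,"z":5,"spin":0,"fingers":1},
  ],
)

```text
clock: 18.05
eef_pos: [0.4205, 0.2353, 0.0363]
tool_rot: [-0.597, 0.802, -0.0, 0.0]
ft_force: [0.2, 0.3, 0.1]
grip_width: -0.0001
grasp_force: 0.0
```

Call:
jog_arm(
  motion=[
    {"x":0,"y":0,"z":1,"spin":0,"fingers":1},
    {"x":0,"y":0,"z":2,"spin":0,"fingers":1},
    {"x":0,"y":0,"z":2,"spin":0,"fingers":1},
  ],
)

```text
clock: 18.42
eef_pos: [0.4207, 0.2354, 0.0358]
tool_rot: [-0.597, 0.802, -0.0, 0.001]
ft_force: [-3.9, -2.1, 11.0]
grip_width: -0.0
grasp_force: 6.0
```

Call:
jog_arm(
  motion=[
    {"x":0,"y":0,"z":-50,"spin":0,"fingers":-1},
    {"x":-60,"y":-8,"z":-110,"spin":0,"fingers":-1},
    {"x":-70,"y":-8,"z":-170,"spin":0,"fingers":-1},
    {"x":-70,"y":-8,"z":-180,"spin":0,"fingers":-1},
    {"x":-70,"y":-8,"z":-180,"spin":0,"fingers":-1},
  ],
)

```text
clock: 19.05
eef_pos: [0.4497, 0.3015, 0.2169]
tool_rot: [-0.598, 0.802, -0.0, 0.003]
ft_force: [-0.2, 0.5, -0.1]
grip_width: 0.0854
grasp_force: 0.0
```

```bash
cat >> h.py <<'E'
HUE=dict(yellow=(22,32),orange=(8,18),green=(50,85),blue=(105,125))
def top(view,col,near=None,smin=110,vmin=40):
    """minAreaRect of the coloured shut box (label filled), corners to z=.036"""
    hsv=cv2.cvtColor(load(view)[3],cv2.COLOR_RGB2HSV); lo,hi=HUE[col]
    m=cv2.inRange(hsv,(lo,smin,vmin),(hi,255,255))
    m=cv2.morphologyEx(m,cv2.MORPH_OPEN,np.ones((3,3)))
    cs,_=cv2.findContours(m,cv2.RETR_EXTERNAL,cv2.CHAIN_APPROX_NONE)
    for c in sorted(cs,key=cv2.contourArea)[::-1][:3]:
        if cv2.contourArea(c)<150: continue
        h=cv2.convexHull(c).reshape(-1,2).astype(float)
        w=np.array([atz(view,p,.036)[:2] for p in h])
        (cx,cy),(a,b),an=cv2.minAreaRect((w*1000).astype(np.float32))
        if a>b: an+=90   # short-side direction
        print(col,"px",h.mean(0).round(),"c (%.4f,%.4f) short %.1f long %.1f shortdir %.1f"%(cx/1e3,cy/1e3,min(a,b),max(a,b),(an+90)%180-90),"rowmax",h[:,1].max())
E
python3 - <<'E'
from h import *
snap("wrist","w9"); o=readout.get_obs(); print(o["eef_pos"],np.degrees(phi()),o["clock"])
top("w9","yellow"); top("w3","orange")
E
```

```text
[0.44848646 0.30036282 0.21466179] 163.36153811048388 19.1
yellow px [323. 102.] c (0.4301,0.2319) short 45.3 long 93.5 shortdir -16.9 rowmax 147.0
orange px [319. 104.] c (0.5043,0.4140) short 45.5 long 94.3 shortdir 22.1 rowmax 161.0
```

Yellow is shut at (0.430, 0.232) with yaw -16.9° and size 45x94 mm. Gripping it now.

Call:
jog_arm(
  motion=[
    {"x":50,"y":-2,"z":40,"spin":0,"fingers":-1},
    {"x":71,"y":-2,"z":100,"spin":0,"fingers":-1},
    {"x":71,"y":-2,"z":145,"spin":0,"fingers":-1},
    {"x":71,"y":-2,"z":175,"spin":0,"fingers":-1},
    {"x":71,"y":-2,"z":197,"spin":0,"fingers":-1},
    {"x":71,"y":-2,"z":209,"spin":0,"fingers":-1},
    {"x":71,"y":-2,"z":209,"spin":0,"fingers":-1},
    {"x":71,"y":-2,"z":209,"spin":0,"fingers":1},
  ],
)

```text
clock: 20.1
eef_pos: [0.4301, 0.2316, 0.0058]
tool_rot: [-0.597, 0.802, -0.0, 0.0]
ft_force: [0.1, 0.2, 0.9]
grip_width: 0.0698
grasp_force: 0.0
```

Call:
jog_arm(
  motion=[
    {"x":0,"y":0,"z":0,"spin":0,"fingers":1},
    {"x":0,"y":0,"z":0,"spin":0,"fingers":1},
    {"x":0,"y":0,"z":0,"spin":0,"fingers":1},
    {"x":0,"y":0,"z":0,"spin":0,"fingers":1},
  ],
)

```text
clock: 20.6
eef_pos: [0.4308, 0.2321, 0.0065]
tool_rot: [-0.597, 0.802, -0.0, 0.001]
ft_force: [0.1, 0.2, 6.6]
grip_width: 0.0448
grasp_force: 64.1
```

Call:
jog_arm(
  motion=[
    {"x":0,"y":0,"z":-40,"spin":0,"fingers":1},
    {"x":0,"y":0,"z":-80,"spin":0,"fingers":1},
    {"x":0,"y":0,"z":-80,"spin":0,"fingers":1},
    {"x":0,"y":0,"z":-80,"spin":0,"fingers":1},
  ],
)

```text
clock: 21.1
eef_pos: [0.429, 0.2311, 0.0846]
tool_rot: [-0.597, 0.802, 0.0, -0.001]
ft_force: [-0.4, -0.7, -1.8]
grip_width: 0.0447
grasp_force: 63.3
```

```bash
python3 - <<'E'
from h import *
o=readout.get_obs(); print(o["eef_pos"],np.degrees(phi()),o["clock"],o["ft_force"])
S=np.array([.711,.009]);e=np.array([.99897,.0454])
p=S-.200*e; print(p); s=go(*p,.06,182.6)
E
```

```text
[0.42899842 0.23112562 0.08460704] 163.3521858423836 21.1 [-0.41270866 -0.72638174 -1.76426842]
[ 5.11206e-01 -8.00000e-05]
x 198 y -145 z 25 spin -19.2
```

Call:
jog_arm(
  motion=[
    {"x":45,"y":-33,"z":0,"spin":-5,"fingers":1},
    {"x":90,"y":-66,"z":0,"spin":-10,"fingers":1},
    {"x":135,"y":-99,"z":0,"spin":-15,"fingers":1},
    {"x":180,"y":-132,"z":0,"spin":-19.2,"fingers":1},
    {"x":198,"y":-145,"z":0,"spin":-19.2,"fingers":1},
    {"x":198,"y":-145,"z":10,"spin":-19.2,"fingers":1},
    {"x":198,"y":-145,"z":25,"spin":-19.2,"fingers":1},
    {"x":198,"y":-145,"z":40,"spin":-19.2,"fingers":1},
  ],
)

```text
clock: 22.1
eef_pos: [0.5105, 0.0013, 0.0433]
tool_rot: [0.723, -0.691, -0.001, 0.001]
ft_force: [-0.4, -1.3, -1.2]
grip_width: 0.0446
grasp_force: 63.3
```

Call:
jog_arm(
  motion=[
    {"x":0,"y":0,"z":8,"spin":0,"fingers":1},
    {"x":0,"y":0,"z":16,"spin":0,"fingers":1},
  ],
)

```text
clock: 22.35
eef_pos: [0.5117, 0.0009, 0.0286]
tool_rot: [0.723, -0.691, -0.0, 0.0]
ft_force: [-0.4, -0.4, -1.0]
grip_width: 0.0451
grasp_force: 63.3
```

Call:
jog_arm(
  motion=[
    {"x":0,"y":0,"z":8,"spin":0,"fingers":1},
    {"x":0,"y":0,"z":16,"spin":0,"fingers":1},
    {"x":0,"y":0,"z":17,"spin":0,"fingers":1},
    {"x":0,"y":0,"z":17,"spin":0,"fingers":1},
    {"x":0,"y":0,"z":17,"spin":0,"fingers":-1},
    {"x":0,"y":0,"z":17,"spin":0,"fingers":-1},
    {"x":0,"y":0,"z":17,"spin":0,"fingers":-1},
    {"x":0,"y":0,"z":17,"spin":0,"fingers":-1},
  ],
)

```text
clock: 23.35
eef_pos: [0.512, 0.0003, 0.0125]
tool_rot: [0.723, -0.691, 0.0, -0.0]
ft_force: [-0.5, -0.5, 0.1]
grip_width: 0.0857
grasp_force: 0.0
```

Call:
jog_arm(
  motion=[
    {"x":0,"y":0,"z":-40,"spin":0,"fingers":-1},
    {"x":0,"y":0,"z":-80,"spin":0,"fingers":-1},
    {"x":0,"y":25,"z":-80,"spin":10,"fingers":-0.4},
    {"x":0,"y":50,"z":-80,"spin":20,"fingers":-0.4},
    {"x":0,"y":50,"z":-80,"spin":30,"fingers":-0.4},
    {"x":0,"y":50,"z":-80,"spin":40,"fingers":-0.4},
    {"x":0,"y":50,"z":-80,"spin":50,"fingers":-0.4},
    {"x":0,"y":50,"z":-80,"spin":60,"fingers":-0.4},
  ],
)

```text
clock: 24.35
eef_pos: [0.4619, -0.002, 0.0924]
tool_rot: [-0.277, 0.961, -0.0, 0.0]
ft_force: [-0.5, 0.1, -1.0]
grip_width: 0.06
grasp_force: 0.0
```

Call:
jog_arm(
  motion=[
    {"x":0,"y":0,"z":0,"spin":10,"fingers":-0.4},
    {"x":0,"y":0,"z":0,"spin":20,"fingers":-0.4},
    {"x":0,"y":0,"z":0,"spin":30,"fingers":-0.4},
    {"x":0,"y":0,"z":0,"spin":30,"fingers":-0.4},
    {"x":0,"y":0,"z":0,"spin":30,"fingers":-0.4},
  ],
)

```text
clock: 24.98
eef_pos: [0.4619, -0.002, 0.0923]
tool_rot: [-0.023, 1.0, -0.0, 0.0]
ft_force: [-0.6, -0.0, -0.0]
grip_width: 0.0597
grasp_force: 0.0
```

```bash
python3 - <<'E'
from h import *
snap("wrist","w10"); top("w10","yellow"); o=readout.get_obs(); print(o["eef_pos"],np.degrees(phi()),o["clock"])
S=np.array([.711,.009]);e=np.array([.99897,.0454])
for d in (.252,.150): go(*(S-d*e),.012,92.6)
E
```

```text
yellow px [324. 270.] c (0.5063,-0.0000) short 62.0 long 96.6 shortdir 2.1 rowmax 315.0
[ 0.46189607 -0.00196664  0.09229599] 92.66387016922437 25.025
x 3 y -0 z 80 spin 0.1
x -99 y -0 z 80 spin 0.1
```

Call:
jog_arm(
  motion=[
    {"x":3,"y":0,"z":50,"spin":0,"fingers":-0.4},
    {"x":3,"y":0,"z":75,"spin":0,"fingers":-0.4},
    {"x":3,"y":0,"z":80,"spin":0,"fingers":-0.4},
    {"x":-15,"y":0,"z":80,"spin":0,"fingers":-0.4},
    {"x":-37,"y":0,"z":80,"spin":0,"fingers":-0.4},
    {"x":-60,"y":0,"z":80,"spin":0,"fingers":-0.4},
    {"x":-83,"y":0,"z":80,"spin":0,"fingers":-0.4},
    {"x":-90,"y":0,"z":80,"spin":0,"fingers":-0.4},
  ],
)

```text
clock: 26.02
eef_pos: [0.5529, 0.002, 0.0133]
tool_rot: [-0.023, 1.0, -0.0, 0.0]
ft_force: [-4.6, -1.4, 1.9]
grip_width: 0.0598
grasp_force: 2.1
```

Call:
jog_arm(
  motion=[
    {"x":-6,"y":0,"z":0,"spin":0,"fingers":-0.4},
    {"x":-12,"y":0,"z":0,"spin":0,"fingers":-0.4},
    {"x":-12,"y":0,"z":0,"spin":0,"fingers":-0.4},
  ],
)

```text
clock: 26.4
eef_pos: [0.5645, 0.0026, 0.0124]
tool_rot: [-0.022, 1.0, 0.0, 0.001]
ft_force: [-1.1, -0.5, -0.5]
grip_width: 0.0596
grasp_force: 0.4
```

Call:
jog_arm(
  motion=[
    {"x":15,"y":0,"z":0,"spin":0,"fingers":-0.4},
    {"x":15,"y":0,"z":-60,"spin":0,"fingers":-0.4},
    {"x":15,"y":0,"z":-120,"spin":0,"fingers":1},
    {"x":35,"y":-40,"z":-160,"spin":10,"fingers":1},
    {"x":50,"y":-80,"z":-200,"spin":20,"fingers":1},
    {"x":70,"y":-120,"z":-230,"spin":30,"fingers":1},
    {"x":92,"y":-170,"z":-248,"spin":40,"fingers":1},
    {"x":92,"y":-225,"z":-248,"spin":50,"fingers":1},
  ],
)

```text
clock: 27.4
eef_pos: [0.4825, -0.2282, 0.2634]
tool_rot: [0.405, 0.914, 0.0, 0.004]
ft_force: [1.9, -0.2, -0.3]
grip_width: 0.0002
grasp_force: 0.0
```

```bash
python3 - <<'E'
from h import *
go(.49,-.38,.26,7)
E
```

```text
x -117 y -97 z 3 spin 35.2
```

Call:
jog_arm(
  motion=[
    {"x":-50,"y":-45,"z":0,"spin":10,"fingers":1},
    {"x":-90,"y":-75,"z":0,"spin":20,"fingers":1},
    {"x":-117,"y":-97,"z":0,"spin":30,"fingers":1},
    {"x":-117,"y":-97,"z":0,"spin":35,"fingers":1},
    {"x":-117,"y":-97,"z":0,"spin":35,"fingers":1},
    {"x":-117,"y":-97,"z":0,"spin":35,"fingers":1},
  ],
)

```text
clock: 28.15
eef_pos: [0.4899, -0.3779, 0.2605]
tool_rot: [0.658, 0.753, 0.0, 0.0]
ft_force: [0.2, -0.7, -0.9]
grip_width: -0.0002
grasp_force: 0.0
```

```bash
python3 - <<'E'
from h import *
snap("wrist","w11",3,(200,0,460,200)); o=readout.get_obs(); print(o["eef_pos"],np.degrees(phi()),o["clock"])
E
```

```text
[ 0.48990796 -0.37770692  0.26057764] 7.654045756159351 28.2
```

View pics/w11.png

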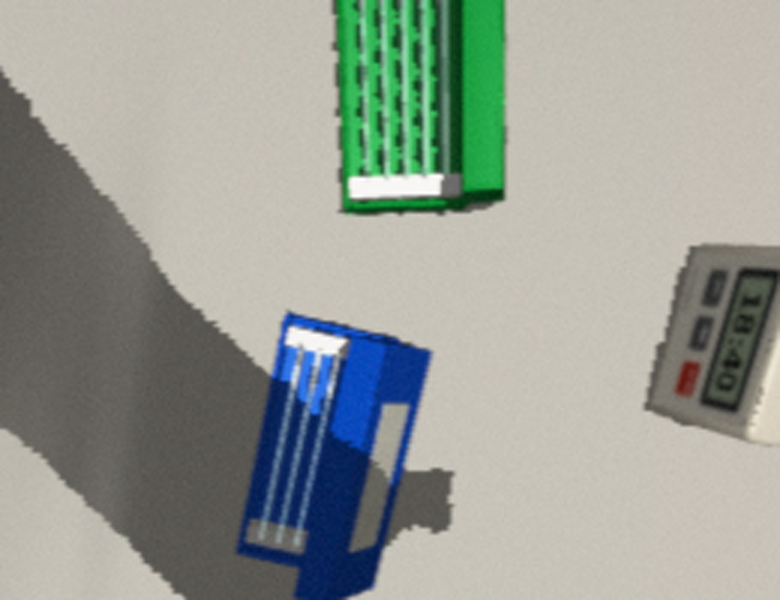

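Green's near corner is (344,210) with the lid upright. Blue's near corners are (288,313) and (238,553) with the lid half over. I'll fit both.

```bash
python3 - <<'E'
from h import *
c=lambda u,v:(200+u/3,v/3)
B=[(288,314,(-23,48,23),0),(238,553,(-23,-48,23),0),(353,336,(-23,48,23),1),(295,597,(-23,-48,23),1),(386,341,(-23,48,36),1),(432,350,(23,48,36),1),(374,588,(23,-48,36),1)]
q=fit([("w11",c(u,v),P,l) for u,v,P,l in B],[.475,-.365,-.1,1.1])
G=[(344,209,(-23,-48,23),0),(458,207,(23,-48,23),0),(463,196,(-23,-48,23),1),(505,200,(-23,-48,36),1)]
# top view corners of the tray (crop scale 4, origin 340,215)
t=lambda u,v:(340+u/4,215+(v-400)/4)
G2=[("top0",t(290,512),(-23,48,23),0),("top0",t(392,495),(-23,-48,23),0)]
g=fit([("w11",c(u,v),P,l) for u,v,P,l in G]+G2,[.49,-.23,.15,1.5])
w=model(q,[(5,0,0)],[0])[0]; go(w[0],w[1],.08,np.degrees(q[2]))
E
```

```text
x 0.4748 y -0.3654 yaw -5.4 th [1.1186519] rms 0.71
x 0.4874 y -0.2263 yaw 7.7 th [1.45974508] rms 1.07
x 13 y -8 z 181 spin 13.0
```

```bash
python3 - <<'E'
from h import *
q=[.4748,-.3654,np.radians(-5.4),1]
w=model(q,[(36,0,0)],[0])[0]; go(w[0],w[1],.062,-5.4)
E
```

```text
x 6 y 22 z 199 spin 13.1
```

Call:
jog_arm(
  motion=[
    {"x":6,"y":32,"z":60,"spin":10,"fingers":1},
    {"x":6,"y":32,"z":120,"spin":13,"fingers":1},
    {"x":6,"y":32,"z":175,"spin":13,"fingers":1},
    {"x":6,"y":30,"z":199,"spin":13,"fingers":1},
    {"x":6,"y":22,"z":199,"spin":13,"fingers":1},
  ],
)

```text
clock: 28.82
eef_pos: [0.5093, -0.3674, 0.0589]
tool_rot: [0.739, 0.673, -0.001, -0.002]
ft_force: [-0.0, 0.5, 0.6]
grip_width: -0.0002
grasp_force: 0.0
```

Call:
jog_arm(
  motion=[
    {"x":0,"y":-10,"z":0,"spin":0,"fingers":1},
    {"x":0,"y":-20,"z":2,"spin":0,"fingers":1},
    {"x":0,"y":-30,"z":5,"spin":0,"fingers":1},
    {"x":0,"y":-36,"z":10,"spin":0,"fingers":1},
    {"x":0,"y":-40,"z":15,"spin":0,"fingers":1},
    {"x":0,"y":-43,"z":20,"spin":0,"fingers":1},
    {"x":0,"y":-45,"z":24,"spin":0,"fingers":1},
    {"x":0,"y":-45,"z":26,"spin":0,"fingers":1},
  ],
)

```text
clock: 29.82
eef_pos: [0.4654, -0.3649, 0.0358]
tool_rot: [0.74, 0.673, -0.0, -0.0]
ft_force: [-4.8, 3.8, 14.8]
grip_width: -0.0003
grasp_force: 7.1
```

Call:
jog_arm(
  motion=[
    {"x":0,"y":0,"z":1,"spin":0,"fingers":1},
    {"x":0,"y":0,"z":2,"spin":0,"fingers":1},
    {"x":0,"y":0,"z":2,"spin":0,"fingers":1},
  ],
)

```text
clock: 30.2
eef_pos: [0.4654, -0.3649, 0.0358]
tool_rot: [0.74, 0.673, -0.0, 0.0]
ft_force: [-6.0, 3.8, 16.9]
grip_width: -0.0
grasp_force: 8.2
```

Blue is shut. Next, green's lid.

```bash
python3 - <<'E'
from h import *
q=[.4874,-.2263,np.radians(7.7),1]
w=model(q,[(58,0,0)],[0])[0]; go(w[0],w[1],.060,7.7)
E
```

```text
x 153 y 65 z -24 spin -13.1
```

Call:
jog_arm(
  motion=[
    {"x":0,"y":0,"z":-50,"spin":0,"fingers":1},
    {"x":30,"y":40,"z":-85,"spin":-6,"fingers":1},
    {"x":80,"y":65,"z":-85,"spin":-13,"fingers":1},
    {"x":130,"y":65,"z":-85,"spin":-13,"fingers":1},
    {"x":153,"y":65,"z":-70,"spin":-13,"fingers":1},
    {"x":153,"y":65,"z":-40,"spin":-13,"fingers":1},
    {"x":153,"y":65,"z":-26,"spin":-13,"fingers":1},
    {"x":153,"y":65,"z":-26,"spin":-13,"fingers":1},
  ],
)

```text
clock: 31.2
eef_pos: [0.5441, -0.2187, 0.058]
tool_rot: [0.659, 0.752, -0.0, -0.001]
ft_force: [-0.4, -0.1, 0.2]
grip_width: -0.0002
grasp_force: 0.0
```

Call:
jog_arm(
  motion=[
    {"x":0,"y":-10,"z":0,"spin":0,"fingers":1},
    {"x":0,"y":-20,"z":0,"spin":0,"fingers":1},
    {"x":0,"y":-30,"z":0,"spin":0,"fingers":1},
    {"x":0,"y":-40,"z":1,"spin":0,"fingers":1},
    {"x":0,"y":-48,"z":3,"spin":0,"fingers":1},
    {"x":0,"y":-54,"z":6,"spin":0,"fingers":1},
    {"x":0,"y":-60,"z":10,"spin":0,"fingers":1},
    {"x":0,"y":-65,"z":15,"spin":0,"fingers":1},
  ],
)

```text
clock: 32.2
eef_pos: [0.4803, -0.2274, 0.0439]
tool_rot: [0.659, 0.752, -0.0, -0.0]
ft_force: [0.1, 0.2, -0.0]
grip_width: -0.0001
grasp_force: 0.1
```

Call:
jog_arm(
  motion=[
    {"x":0,"y":-2,"z":5,"spin":0,"fingers":1},
    {"x":0,"y":-3,"z":9,"spin":0,"fingers":1},
    {"x":0,"y":-3,"z":11,"spin":0,"fingers":1},
    {"x":0,"y":-3,"z":12,"spin":0,"fingers":1},
    {"x":0,"y":-3,"z":12,"spin":0,"fingers":1},
  ],
)

```text
clock: 32.83
eef_pos: [0.4776, -0.2278, 0.0356]
tool_rot: [0.659, 0.752, 0.0, 0.001]
ft_force: [-8.7, 4.6, 24.9]
grip_width: 0.0002
grasp_force: 12.4
```

Call:
jog_arm(
  motion=[
    {"x":0,"y":0,"z":-50,"spin":0,"fingers":-1},
    {"x":-50,"y":5,"z":-110,"spin":0,"fingers":-1},
    {"x":-90,"y":5,"z":-170,"spin":0,"fingers":-1},
    {"x":-90,"y":5,"z":-200,"spin":0,"fingers":-1},
    {"x":-90,"y":5,"z":-200,"spin":0,"fingers":-1},
    {"x":-90,"y":5,"z":-200,"spin":0,"fingers":-1},
  ],
)

```text
clock: 33.58
eef_pos: [0.4942, -0.3161, 0.2315]
tool_rot: [0.659, 0.752, -0.0, -0.001]
ft_force: [0.2, 0.5, -0.8]
grip_width: 0.0851
grasp_force: 0.0
```

```bash
python3 - <<'E'
from h import *
snap("wrist","w12"); o=readout.get_obs(); print(o["eef_pos"],np.degrees(phi()),o["clock"])
top("w12","green"); top("w12","blue")
E
```

```text
[ 0.49372322 -0.31556923  0.23057162] 7.573513616477686 33.625
green px [600. 258.] c (0.8410,-0.3657) short 79.2 long 177.1 shortdir 7.5 rowmax 318.0
green px [317.  74.] c (0.4870,-0.2252) short 44.4 long 94.0 shortdir 9.4 rowmax 128.0
blue px [300. 194.] c (0.4808,-0.3454) short 44.6 long 100.0 shortdir -5.5 rowmax 240.0
```

```bash
python3 - <<'E'
from h import *
s=go(.487,-.225,.006,9.2)
p=np.array([.711,.009])-.206*np.array([.99897,.0454]); print(p)
go(*p,.085,2.6,(.487,-.225,.086,9.2))
E
```

```text
x 91 y 5 z 225 spin -1.6
[ 5.0521218e-01 -3.5240000e-04]
x 219 y 54 z 1 spin 6.6
```

Call:
jog_arm(
  motion=[
    {"x":50,"y":5,"z":40,"spin":-1.6,"fingers":-1},
    {"x":91,"y":5,"z":90,"spin":-1.6,"fingers":-1},
    {"x":91,"y":5,"z":140,"spin":-1.6,"fingers":-1},
    {"x":91,"y":5,"z":180,"spin":-1.6,"fingers":-1},
    {"x":91,"y":5,"z":210,"spin":-1.6,"fingers":-1},
    {"x":91,"y":5,"z":225,"spin":-1.6,"fingers":-1},
    {"x":91,"y":5,"z":225,"spin":-1.6,"fingers":-1},
    {"x":91,"y":5,"z":225,"spin":-1.6,"fingers":1},
  ],
)

```text
clock: 34.62
eef_pos: [0.4882, -0.2258, 0.0082]
tool_rot: [0.648, 0.761, 0.0, 0.001]
ft_force: [0.8, -0.0, -0.4]
grip_width: 0.0697
grasp_force: 0.0
```

Call:
jog_arm(
  motion=[
    {"x":0,"y":0,"z":0,"spin":0,"fingers":1},
    {"x":0,"y":0,"z":0,"spin":0,"fingers":1},
    {"x":0,"y":0,"z":0,"spin":0,"fingers":1},
    {"x":0,"y":0,"z":0,"spin":0,"fingers":1},
  ],
)

```text
clock: 35.12
eef_pos: [0.4887, -0.2262, 0.0089]
tool_rot: [0.648, 0.761, 0.0, 0.002]
ft_force: [-0.5, -0.2, 5.0]
grip_width: 0.0449
grasp_force: 64.3
```

Call:
jog_arm(
  motion=[
    {"x":0,"y":0,"z":-40,"spin":0,"fingers":1},
    {"x":0,"y":0,"z":-80,"spin":0,"fingers":1},
    {"x":55,"y":13,"z":-80,"spin":3,"fingers":1},
    {"x":110,"y":27,"z":-80,"spin":6.6,"fingers":1},
    {"x":165,"y":40,"z":-80,"spin":6.6,"fingers":1},
    {"x":219,"y":54,"z":-80,"spin":6.6,"fingers":1},
    {"x":219,"y":54,"z":-80,"spin":6.6,"fingers":1},
    {"x":219,"y":54,"z":-60,"spin":6.6,"fingers":1},
  ],
)

```text
clock: 36.12
eef_pos: [0.5074, -0.0004, 0.0685]
tool_rot: [0.691, 0.723, 0.001, 0.002]
ft_force: [0.2, 0.1, -1.5]
grip_width: 0.0446
grasp_force: 63.4
```

Call:
jog_arm(
  motion=[
    {"x":0,"y":0,"z":12,"spin":0,"fingers":1},
    {"x":0,"y":0,"z":24,"spin":0,"fingers":1},
    {"x":0,"y":0,"z":34,"spin":0,"fingers":1},
    {"x":0,"y":0,"z":38,"spin":0,"fingers":1},
  ],
)

```text
clock: 36.62
eef_pos: [0.5055, -0.0011, 0.0285]
tool_rot: [0.691, 0.722, -0.0, -0.0]
ft_force: [-0.5, 0.6, -1.0]
grip_width: 0.0449
grasp_force: 63.4
```

Call:
jog_arm(
  motion=[
    {"x":0,"y":0,"z":8,"spin":0,"fingers":1},
    {"x":0,"y":0,"z":15,"spin":0,"fingers":1},
    {"x":0,"y":0,"z":15,"spin":0,"fingers":1},
    {"x":0,"y":0,"z":15,"spin":0,"fingers":-1},
    {"x":0,"y":0,"z":15,"spin":0,"fingers":-1},
    {"x":0,"y":0,"z":15,"spin":0,"fingers":-1},
    {"x":0,"y":0,"z":15,"spin":0,"fingers":-1},
    {"x":0,"y":0,"z":-25,"spin":0,"fingers":-1},
  ],
)

```text
clock: 37.62
eef_pos: [0.5029, -0.0007, 0.052]
tool_rot: [0.691, 0.723, -0.003, -0.003]
ft_force: [-0.2, -0.3, -0.2]
grip_width: 0.0855
grasp_force: 0.0
```

Call:
jog_arm(
  motion=[
    {"x":0,"y":0,"z":-40,"spin":0,"fingers":-1},
    {"x":0,"y":-25,"z":-40,"spin":-10,"fingers":-0.4},
    {"x":0,"y":-48,"z":-40,"spin":-20,"fingers":-0.4},
    {"x":0,"y":-48,"z":-40,"spin":-30,"fingers":-0.4},
    {"x":0,"y":-48,"z":-40,"spin":-40,"fingers":-0.4},
    {"x":0,"y":-48,"z":-40,"spin":-50,"fingers":-0.4},
    {"x":0,"y":-48,"z":-40,"spin":-60,"fingers":-0.4},
    {"x":0,"y":-48,"z":-40,"spin":-70,"fingers":-0.4},
  ],
)

```text
clock: 38.62
eef_pos: [0.4579, -0.0028, 0.0944]
tool_rot: [0.149, 0.989, 0.0, 0.0]
ft_force: [0.2, -0.0, 0.3]
grip_width: 0.06
grasp_force: 0.0
```

Call:
jog_arm(
  motion=[
    {"x":0,"y":0,"z":0,"spin":-10,"fingers":-0.4},
    {"x":0,"y":0,"z":0,"spin":-20,"fingers":-0.4},
    {"x":0,"y":0,"z":0,"spin":-20,"fingers":-0.4},
    {"x":0,"y":0,"z":0,"spin":-20,"fingers":-0.4},
  ],
)

```text
clock: 39.12
eef_pos: [0.4579, -0.0028, 0.0943]
tool_rot: [-0.021, 1.0, -0.0, 0.0]
ft_force: [0.2, 0.3, -0.8]
grip_width: 0.06
grasp_force: 0.0
```

```bash
python3 - <<'E'
from h import *
snap("wrist","w13"); top("w13","green"); o=readout.get_obs(); print(o["eef_pos"],np.degrees(phi()),o["clock"])
S=np.array([.711,.009]);e=np.array([.99897,.0454])
for d in (.254,.149): go(*(S-d*e),.012,92.6)
E
```

```text
green px [305. 278.] c (0.5001,-0.0002) short 61.0 long 96.4 shortdir 2.9 rowmax 310.0
[ 0.45795876 -0.00282813  0.09433249] 92.43671810528339 39.175
x 1 y 0 z 82 spin -0.2
x -104 y 1 z 82 spin -0.2
```

Call:
jog_arm(
  motion=[
    {"x":1,"y":1,"z":50,"spin":0,"fingers":-0.4},
    {"x":1,"y":1,"z":75,"spin":0,"fingers":-0.4},
    {"x":1,"y":1,"z":82,"spin":0,"fingers":-0.4},
    {"x":-15,"y":1,"z":82,"spin":0,"fingers":-0.4},
    {"x":-37,"y":1,"z":82,"spin":0,"fingers":-0.4},
    {"x":-60,"y":1,"z":82,"spin":0,"fingers":-0.4},
    {"x":-80,"y":1,"z":82,"spin":0,"fingers":-0.4},
    {"x":-92,"y":1,"z":82,"spin":0,"fingers":-0.4},
  ],
)

```text
clock: 40.17
eef_pos: [0.5499, 0.0022, 0.0129]
tool_rot: [-0.022, 1.0, -0.0, -0.0]
ft_force: [-6.0, -1.0, 4.9]
grip_width: 0.0599
grasp_force: 2.9
```

Call:
jog_arm(
  motion=[
    {"x":-4,"y":0,"z":0,"spin":0,"fingers":-0.4},
    {"x":-7,"y":0,"z":0,"spin":0,"fingers":-0.4},
    {"x":-10,"y":0,"z":0,"spin":0,"fingers":-0.4},
    {"x":-10,"y":0,"z":0,"spin":0,"fingers":-0.4},
  ],
)

```text
clock: 40.67
eef_pos: [0.5589, 0.0027, 0.0124]
tool_rot: [-0.022, 1.0, -0.0, -0.001]
ft_force: [-3.0, -0.2, 2.4]
grip_width: 0.0598
grasp_force: 2.1
```

Call:
jog_arm(
  motion=[
    {"x":15,"y":0,"z":0,"spin":0,"fingers":-0.4},
    {"x":15,"y":0,"z":-60,"spin":0,"fingers":-0.4},
    {"x":15,"y":0,"z":-120,"spin":0,"fingers":-1},
    {"x":35,"y":-40,"z":-160,"spin":10,"fingers":-1},
    {"x":50,"y":-80,"z":-200,"spin":20,"fingers":-1},
    {"x":70,"y":-120,"z":-218,"spin":30,"fingers":-1},
    {"x":90,"y":-180,"z":-218,"spin":40,"fingers":-1},
    {"x":104,"y":-235,"z":-218,"spin":50,"fingers":-1},
  ],
)

```text
clock: 41.68
eef_pos: [0.4668, -0.2388, 0.2316]
tool_rot: [0.405, 0.914, -0.0, 0.002]
ft_force: [0.4, -1.1, 0.5]
grip_width: 0.0854
grasp_force: 0.0
```

```bash
python3 - <<'E'
from h import *
go(.475,-.445,.23,-5)
E
```

```text
x -158 y -133 z 2 spin 47.2
```

Call:
jog_arm(
  motion=[
    {"x":-40,"y":-35,"z":0,"spin":10,"fingers":-1},
    {"x":-80,"y":-70,"z":0,"spin":20,"fingers":-1},
    {"x":-120,"y":-100,"z":0,"spin":30,"fingers":-1},
    {"x":-158,"y":-133,"z":0,"spin":40,"fingers":-1},
    {"x":-158,"y":-133,"z":0,"spin":47,"fingers":-1},
    {"x":-158,"y":-133,"z":0,"spin":47,"fingers":-1},
    {"x":-158,"y":-133,"z":0,"spin":47,"fingers":-1},
  ],
)

```text
clock: 42.55
eef_pos: [0.4756, -0.4427, 0.2307]
tool_rot: [0.733, 0.68, 0.0, 0.001]
ft_force: [0.6, 0.1, 0.3]
grip_width: 0.0854
grasp_force: 0.0
```

```bash
python3 - <<'E'
from h import *
snap("wrist","w14"); o=readout.get_obs(); print(o["eef_pos"],np.degrees(phi()),o["clock"])
top("w14","blue"); go(.475,-.365,.006,-5)
E
```

```text
[ 0.47564527 -0.44254731  0.23083082] -4.321225592465315 42.6
blue px [317.  76.] c (0.4813,-0.3494) short 44.0 long 94.1 shortdir -5.6 rowmax 125.0
x 77 y -6 z 225 spin 0.7
```

Blue has been knocked about 17 mm aside and is now at (0.481, -0.349). It's still shut.

```bash
python3 - <<'E'
from h import *
go(.4813,-.3494,.006,-5.6)
p=np.array([.711,.009])-.208*np.array([.99897,.0454]); print(p)
go(*p,.086,2.6,(.4813,-.3494,.086,-5.6))
E
```

```text
x 93 y -1 z 225 spin 1.3
[ 5.0321424e-01 -4.4320000e-04]
x 349 y -12 z -0 spin -8.2
```

Call:
jog_arm(
  motion=[
    {"x":50,"y":-1,"z":40,"spin":1.3,"fingers":-1},
    {"x":93,"y":-1,"z":90,"spin":1.3,"fingers":-1},
    {"x":93,"y":-1,"z":140,"spin":1.3,"fingers":-1},
    {"x":93,"y":-1,"z":180,"spin":1.3,"fingers":-1},
    {"x":93,"y":-1,"z":210,"spin":1.3,"fingers":-1},
    {"x":93,"y":-1,"z":225,"spin":1.3,"fingers":-1},
    {"x":93,"y":-1,"z":225,"spin":1.3,"fingers":-1},
    {"x":93,"y":-1,"z":225,"spin":1.3,"fingers":1},
  ],
)

```text
clock: 43.6
eef_pos: [0.4826, -0.351, 0.0069]
tool_rot: [0.742, 0.671, 0.0, 0.001]
ft_force: [0.5, 0.1, -0.2]
grip_width: 0.0701
grasp_force: 0.0
```

Call:
jog_arm(
  motion=[
    {"x":0,"y":0,"z":0,"spin":0,"fingers":1},
    {"x":0,"y":0,"z":0,"spin":0,"fingers":1},
    {"x":0,"y":0,"z":0,"spin":0,"fingers":1},
    {"x":0,"y":0,"z":0,"spin":0,"fingers":1},
  ],
)

```text
clock: 44.1
eef_pos: [0.4826, -0.3511, 0.0071]
tool_rot: [0.742, 0.671, 0.0, 0.002]
ft_force: [-0.8, 1.8, 6.0]
grip_width: 0.0447
grasp_force: 64.5
```

Call:
jog_arm(
  motion=[
    {"x":0,"y":0,"z":-40,"spin":0,"fingers":1},
    {"x":0,"y":0,"z":-80,"spin":0,"fingers":1},
    {"x":55,"y":-2,"z":-80,"spin":-3,"fingers":1},
    {"x":115,"y":-4,"z":-80,"spin":-8.2,"fingers":1},
    {"x":175,"y":-6,"z":-80,"spin":-8.2,"fingers":1},
    {"x":235,"y":-8,"z":-80,"spin":-8.2,"fingers":1},
    {"x":295,"y":-10,"z":-80,"spin":-8.2,"fingers":1},
    {"x":349,"y":-12,"z":-80,"spin":-8.2,"fingers":1},
  ],
)

```text
clock: 45.1
eef_pos: [0.5042, 0.0003, 0.0854]
tool_rot: [0.692, 0.722, 0.0, 0.0]
ft_force: [0.6, 0.1, -1.0]
grip_width: 0.0447
grasp_force: 63.7
```

Call:
jog_arm(
  motion=[
    {"x":0,"y":0,"z":0,"spin":0,"fingers":1},
    {"x":0,"y":0,"z":10,"spin":0,"fingers":1},
  ],
)

```text
clock: 45.35
eef_pos: [0.5051, -0.0019, 0.0756]
tool_rot: [0.692, 0.722, 0.0, 0.001]
ft_force: [-0.3, -0.1, -1.3]
grip_width: 0.0448
grasp_force: 63.7
```

Call:
jog_arm(
  motion=[
    {"x":0,"y":0,"z":14,"spin":0,"fingers":1},
    {"x":0,"y":-1,"z":28,"spin":0,"fingers":1},
    {"x":0,"y":-1,"z":40,"spin":0,"fingers":1},
    {"x":0,"y":-1,"z":47,"spin":0,"fingers":1},
  ],
)

```text
clock: 45.85
eef_pos: [0.5028, -0.0023, 0.027]
tool_rot: [0.692, 0.722, -0.001, -0.001]
ft_force: [0.8, 0.1, -1.9]
grip_width: 0.0446
grasp_force: 63.7
```

Call:
jog_arm(
  motion=[
    {"x":0,"y":0,"z":8,"spin":0,"fingers":1},
    {"x":0,"y":0,"z":15,"spin":0,"fingers":1},
    {"x":0,"y":0,"z":15,"spin":0,"fingers":1},
    {"x":0,"y":0,"z":15,"spin":0,"fingers":-1},
    {"x":0,"y":0,"z":15,"spin":0,"fingers":-1},
    {"x":0,"y":0,"z":15,"spin":0,"fingers":-1},
    {"x":0,"y":0,"z":15,"spin":0,"fingers":-1},
    {"x":0,"y":0,"z":-25,"spin":0,"fingers":-1},
  ],
)

```text
clock: 46.85
eef_pos: [0.5004, -0.0018, 0.051]
tool_rot: [0.692, 0.722, -0.003, -0.003]
ft_force: [0.8, 0.6, 0.6]
grip_width: 0.0853
grasp_force: 0.0
```

Call:
jog_arm(
  motion=[
    {"x":0,"y":0,"z":-40,"spin":0,"fingers":-1},
    {"x":0,"y":-25,"z":-40,"spin":-10,"fingers":-0.4},
    {"x":0,"y":-48,"z":-40,"spin":-20,"fingers":-0.4},
    {"x":0,"y":-48,"z":-40,"spin":-30,"fingers":-0.4},
    {"x":0,"y":-48,"z":-40,"spin":-40,"fingers":-0.4},
    {"x":0,"y":-48,"z":-40,"spin":-50,"fingers":-0.4},
    {"x":0,"y":-48,"z":-40,"spin":-60,"fingers":-0.4},
    {"x":0,"y":-48,"z":-40,"spin":-70,"fingers":-0.4},
  ],
)

```text
clock: 47.85
eef_pos: [0.4555, -0.0039, 0.0934]
tool_rot: [0.15, 0.989, 0.0, 0.0]
ft_force: [-0.0, -0.9, 0.2]
grip_width: 0.0597
grasp_force: 0.0
```

Call:
jog_arm(
  motion=[
    {"x":0,"y":0,"z":0,"spin":-10,"fingers":-0.4},
    {"x":0,"y":0,"z":0,"spin":-20,"fingers":-0.4},
    {"x":0,"y":0,"z":0,"spin":-20,"fingers":-0.4},
    {"x":0,"y":0,"z":0,"spin":-20,"fingers":-0.4},
  ],
)

```text
clock: 48.35
eef_pos: [0.4555, -0.0039, 0.0933]
tool_rot: [-0.02, 1.0, -0.0, 0.0]
ft_force: [-0.3, 0.3, 0.1]
grip_width: 0.0598
grasp_force: 0.0
```

```bash
python3 - <<'E'
from h import *
snap("wrist","w15"); top("w15","blue"); o=readout.get_obs(); print(o["eef_pos"],np.degrees(phi()),o["clock"])
S=np.array([.711,.009]);e=np.array([.99897,.0454])
for d in (.256,.195): go(*(S-d*e),.012,92.6)
E
```

```text
blue px [306. 276.] c (0.5041,0.0001) short 110.5 long 134.7 shortdir -87.5 rowmax 360.0
blue px [400. 216.] c (0.4557,0.0489) short 10.4 long 41.7 shortdir -87.3 rowmax 247.0
[ 0.45553231 -0.00385158  0.09333346] 92.3416379553664 48.4
x 0 y 1 z 81 spin -0.3
x -61 y 2 z 81 spin -0.3
```

Push the row until it meets the stop, watching the force.

Call:
jog_arm(
  motion=[
    {"x":0,"y":2,"z":50,"spin":0,"fingers":-0.4},
    {"x":0,"y":2,"z":75,"spin":0,"fingers":-0.4},
    {"x":0,"y":2,"z":81,"spin":0,"fingers":-0.4},
    {"x":-10,"y":2,"z":81,"spin":0,"fingers":-0.4},
    {"x":-25,"y":2,"z":81,"spin":0,"fingers":-0.4},
    {"x":-40,"y":2,"z":81,"spin":0,"fingers":-0.4},
    {"x":-52,"y":2,"z":81,"spin":0,"fingers":-0.4},
    {"x":-56,"y":2,"z":81,"spin":0,"fingers":-0.4},
  ],
)

```text
clock: 49.4
eef_pos: [0.5128, 0.0005, 0.0132]
tool_rot: [-0.021, 1.0, -0.0, 0.001]
ft_force: [-2.5, -0.3, 0.5]
grip_width: 0.0601
grasp_force: 0.8
```

Call:
jog_arm(
  motion=[
    {"x":-2,"y":0,"z":0,"spin":0,"fingers":-0.4},
    {"x":-4,"y":0,"z":0,"spin":0,"fingers":-0.4},
    {"x":-4,"y":0,"z":0,"spin":0,"fingers":-0.4},
  ],
)

```text
clock: 49.78
eef_pos: [0.5131, 0.0007, 0.012]
tool_rot: [-0.021, 1.0, 0.0, -0.002]
ft_force: [-5.1, -0.9, 4.5]
grip_width: 0.0599
grasp_force: 2.7
```

Call:
jog_arm(
  motion=[
    {"x":-2,"y":0,"z":0,"spin":0,"fingers":-0.4},
    {"x":-2,"y":0,"z":0,"spin":0,"fingers":-0.4},
  ],
)

```text
clock: 50.02
eef_pos: [0.513, 0.0007, 0.0117]
tool_rot: [-0.021, 1.0, 0.0, -0.004]
ft_force: [-8.4, -0.3, 6.7]
grip_width: 0.06
grasp_force: 4.5
```

Call:
jog_arm(
  motion=[
    {"x":-3,"y":0,"z":0,"spin":0,"fingers":-0.4},
    {"x":-6,"y":0,"z":0,"spin":0,"fingers":-0.4},
    {"x":-6,"y":0,"z":0,"spin":0,"fingers":-0.4},
  ],
)

```text
clock: 50.4
eef_pos: [0.513, 0.0008, 0.0109]
tool_rot: [-0.021, 1.0, -0.0, -0.01]
ft_force: [-21.6, -1.6, 15.7]
grip_width: 0.0598
grasp_force: 10.5
```

It's firm at 21 N with no travel, so the row is against the stop. I'll back off and check.

Call:
jog_arm(
  motion=[
    {"x":10,"y":0,"z":0,"spin":0,"fingers":-0.4},
    {"x":25,"y":0,"z":0,"spin":0,"fingers":-0.4},
    {"x":25,"y":0,"z":-60,"spin":0,"fingers":-0.4},
    {"x":25,"y":0,"z":-120,"spin":0,"fingers":-0.4},
    {"x":25,"y":0,"z":-180,"spin":0,"fingers":-0.4},
    {"x":25,"y":0,"z":-230,"spin":0,"fingers":-0.4},
    {"x":25,"y":0,"z":-230,"spin":0,"fingers":-0.4},
  ],
)

```text
clock: 51.28
eef_pos: [0.5019, -0.0, 0.2475]
tool_rot: [-0.021, 1.0, -0.0, 0.006]
ft_force: [0.6, -1.0, -0.3]
grip_width: 0.0596
grasp_force: 0.0
```

```bash
python3 - <<'E'
from h import *
snap("wrist","w16",2.2,(140,130,490,390)); print(readout.get_obs()["eef_pos"])
E
```

```text
[ 5.00328416e-01 -1.16184855e-05  2.44708751e-01]
```

View pics/w16.png

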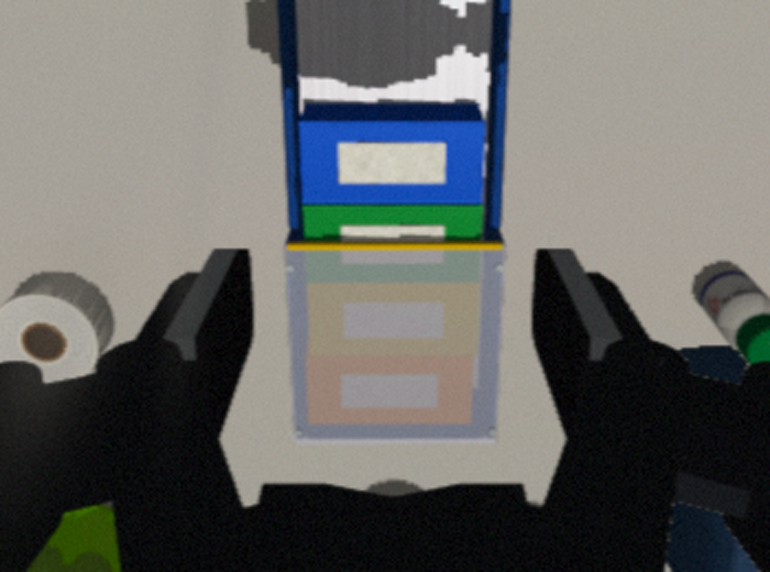

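All four stand in one row: blue, green, yellow, orange. I'll check the seam distances numerically.

```bash
python3 - <<'E'
from h import *
c=lambda u,v:(140+u/2.2,130+v/2.2)
for n,u,v,z in [("edge",395,246,.05),("blue/green",395,205,.04),("blue front top",393,121,.04),("green/yel",392,282,.04),("yel/or",390,355,.04),("or back",390,425,.04),("cover back",396,438,.05)]: print(n,atz("w16",c(u,v),z).round(4))
for p in [(302,206),(483,206),(299,121),(484,121)]: print(atz("w16",c(*p),.04).round(4))
E
```

```text
edge [0.5888 0.0053 0.05  ]
blue/green [0.5701 0.0046 0.04  ]
blue front top [0.5245 0.0016 0.04  ]
green/yel [0.6151 0.0049 0.04  ]
yel/or [0.6608 0.0057 0.04  ]
or back [0.7077 0.0077 0.04  ]
cover back [0.7083 0.0112 0.05  ]
[ 0.5727 -0.0441  0.04  ]
[0.5687 0.0506 0.04  ]
[ 0.5266 -0.0458  0.04  ]
[0.5226 0.0474 0.04  ]
```

```bash
python3 -c "
from workcell import bot
print(bot.job_done())"
```

```text
the job is handed in; nothing more can be done
None
```

I handed the job in with all four boxes (orange, yellow, green, blue) shut and in one tight, square row against the rack's back stop. By my own check of the last picture the gaps total about 1 mm. One push on the first box briefly reached about 60 N near the cover edge, and no verdict has come back.

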